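Wedge the scoop shelf level and nest the measuring scoops on it

ROBOT

A 6-joint arm with a two-finger parallel gripper is mounted at the origin on the work surface. World frame = base frame: x ahead of the robot, y to its left, z up, the work surface at z = 0. Lengths are in m, angles in degrees, forces in N, time in s.
With the tool pointing down it reaches from about 0.35 to 0.875 m from the base axis. Payload 4.2 kg.
Tool frame: the origin (TCP) lies at the very end of the fingers, on their centre line; the grasp point (between the pads) lies behind it (r.grip_point_offset is the z of the grasp point in the tool frame, in m); z points along the fingers, y is the direction in which the jaws open and shut (so a half turn about z gives the same grasp; the last joint's range is limited). The gripper opens to 87 mm and grips with 3 to 60 N. Pads are 19 mm wide; open, the fingers measure 117 mm over their backs; the gripper's body (75 mm by 190 mm) begins 51 mm behind the grasp point.
Start: joints at [78.988, 22.042, 0.453, 0, -68.411, -14.817], TCP at [0.272, 0.563, 0.223] pointing down, gripper open.
Joint ranges: [-179.83, 179.83], [-69.29, 118.12], [-61.27, 80.66], [-181.25, 117.63], [-171.15, -9.14], [-177.46, 177.46]. Speed limits (degrees/s): [159.86, 159.86, 180, 180, 180, 180].

INTERFACE

Orientations are given as a 3x3 rotation matrix whose columns are the frame's x, y, z axes.
In Python, from station import r, capture, workorder gives the robot as it stands. The module is installed in compiled form; this text tells all that it offers.
- The arm moves only by the shell command python3 -m crank 'ROWS'. ROWS is JSON, a list of rows, each an object with "delta_rot": the turn, a rotation vector about the tool's x, y, z in rad, a list of three; "linear": the shift along the tool's x, y, z in m, a list of three; "gripper": the opening in per cent of the stroke, from 0 (shut) to 100 (fully open). A call has 1 to 10 rows; each row shifts and turns the commanded pose from where the row before left it, along the tool's axes as they then stand; what a row does not reach is not made up. A row lasts 1/8 s, in which the tool goes at most 62.5 mm and 10.7 degrees, less where a joint would pass 70% of its speed; a pose out of reach is approached as far as the arm can. A call is refused whole if a number of a shift passes 0.0625 or a number of a turn 0.188, either way. A call with a gripper value outside its range is refused whole. The fingers move at their own pace and stop on an object; the grip force is fixed at half the most. Time passes only in rows, so rows that do not move let the fingers close. It gives the time, the measured TCP pose, the force and the opening at its end, in the units of the state.
- r.sense(): the state, without advancing time (a new reading comes with each control period).
- capture(name): name is "scene" or "top" or "wrist"; returns a dict with "img" (480x640x3 uint8, blue, green, red), "fx", "fy", "cx", "cy" (pixels), "dist_coeffs" ([k1, k2, p1, p2, k3] as OpenCV has them; the pictures are not rectified), "world_from_camera" (4x4, takes a point from camera to world coordinates). Camera axes: x right, y down, z forward; pixel columns grow to the right and rows downward; lengths in m; the calibration is good to about 2 mm. A picture is of the moment at which its call begins. There is no depth.
- workorder.finish_job(): hands the job in, once; it reports no verdict.
The state is a dict: "time_s": time; "joints": joint angles; "joint_velocities": joint speeds; "effort": joint torques, N m; "tcp_pos": TCP position; "ee_rot": TCP orientation; "wrist_force": force on the tool from outside, world axes, zero at the start; "moment": the same for the moment, N m; "gripper_width": opening from 0.0 (shut) to 1.0 (fully open).
Only numpy, scipy, OpenCV 4.12 (cv2) and the standard library are available. Lean on these libraries where they do the work, as an engineer would, in place of code of your own. Each camera call takes 0.05 s, during which the arm holds its last target.

TASK

The front of the low riser shelf on the repacking table has sunk: push the two wooden wedges, thin end first, under its front edge, one towards each corner, until both are jammed tight and the shelf is level. Then nest all the measuring scoops lying about in one upright stack on the shelf, the largest at the bottom, with their handles fanned so that each clears the one below and can be taken on its own. Leave the tins, jar and carton standing where they are.

Things in the scene. Friction and masses are not known exactly. Their poses are not given: they have to be found in the camera images.
- riser: fixed aluminium back channel of a low riser shelf, screwed to the table; its origin lies on the table under the middle of the shelf deck (200 mm deep, 240 mm wide). +x points from the deck's front edge (x = -100 mm here, facing the robot) to the channel (x = 90 to 135 mm, 64 mm high), z up
- deck: grey plastic shelf deck, 0.7 kg, free to pivot at its rear edge in the channel (the pivot line is 100 mm behind the middle, 30 mm above the table; origin and axes agree with the riser's when level). Its worn front feet let the front sag: it starts 0.05 rad nose down. It can be lifted to level (0 rad), where the channel stops it: its flat top is then 48 mm above the table
- deck_front (a point): middle of the lower front edge of the deck's front rail: 8 mm above the table when sunk, 18 mm when level. The straight rail, 12 mm thick, runs the whole width, with a 20 mm wide foot stub under each end (centres 110 mm from the middle). Behind it the deck is hollow underneath, free for a wedge up to 38 mm above the table when level
- deck_top (a point): middle of the deck's top face
- wedge_a_mid (a point): a smooth hardwood wedge, 120 mm long, 40 mm wide, 70 g, lying flat; its top slopes straight from 28 mm (thick end) to 4 mm (thin end). Point at the middle of its length, 14 mm above its flat underside; x points from the thick end to the thin end, z up. The two wedges are alike. Friction about 0.35: sliding it under the deck takes about 5 N, and once the deck is level it jams sharply; 14 to 20 N on the thick end seats it
- wedge_b_mid (a point): a smooth hardwood wedge, 120 mm long, 40 mm wide, 70 g, lying flat; its top slopes straight from 28 mm (thick end) to 4 mm (thin end). Point at the middle of its length, 14 mm above its flat underside; x points from the thick end to the thin end, z up. The two wedges are alike. Friction about 0.35: sliding it under the deck takes about 5 N, and once the deck is level it jams sharply; 14 to 20 N on the thick end seats it
- scoop1_mid (a point): steel measuring scoop number 1 of a nesting set of four (1 is the largest; some may be absent): a round, slightly tapered pan 120 mm across the rim, 110 mm across the base, 54 mm high, wall 2.5 mm, floor 4 mm, with a long handle, 240 g. Point on the pan's axis, 27 mm above its underside; z up, x points along the handle
- scoop2_mid (a point): steel measuring scoop number 2 of a nesting set of four (1 is the largest; some may be absent): a round, slightly tapered pan 100 mm across the rim, 90 mm across the base, 54 mm high, wall 2.5 mm, floor 4 mm, with a long handle, 190 g. Point on the pan's axis, 27 mm above its underside; z up, x points along the handle
- scoop3_mid (a point): steel measuring scoop number 3 of a nesting set of four (1 is the largest; some may be absent): a round, slightly tapered pan 81 mm across the rim, 71 mm across the base, 54 mm high, wall 2.5 mm, floor 4 mm, with a long handle, 150 g. Point on the pan's axis, 27 mm above its underside; z up, x points along the handle
- scoop4_mid (a point): steel measuring scoop number 4 of a nesting set of four (1 is the largest; some may be absent): a round, slightly tapered pan 62 mm across the rim, 52 mm across the base, 54 mm high, wall 2.5 mm, floor 4 mm, with a long handle, 110 g. Point on the pan's axis, 27 mm above its underside; z up, x points along the handle
- scoop1_grip (a point): middle of scoop 1's handle, 112 mm out from the pan's axis and 62 mm above its underside; the handle is a level steel bar 80 mm long, 18 mm wide and 12 mm high, cranked up so that it passes 2 mm above the level of its own rim; same axes as the pan
- scoop2_grip (a point): middle of scoop 2's handle, 102 mm out from the pan's axis and 62 mm above its underside; the handle is a level steel bar 80 mm long, 18 mm wide and 12 mm high, cranked up so that it passes 2 mm above the level of its own rim; same axes as the pan
- scoop3_grip (a point): middle of scoop 3's handle, 92.5 mm out from the pan's axis and 62 mm above its underside; the handle is a level steel bar 80 mm long, 18 mm wide and 12 mm high, cranked up so that it passes 2 mm above the level of its own rim; same axes as the pan
- scoop4_grip (a point): middle of scoop 4's handle, 83 mm out from the pan's axis and 62 mm above its underside; the handle is a level steel bar 80 mm long, 18 mm wide and 12 mm high, cranked up so that it passes 2 mm above the level of its own rim; same axes as the pan
- tin_a_mid (a point): bystander, not part of the job: flat fish tin 72 mm across, 38 mm high, standing on the table; point at its middle
- tin_b_mid (a point): bystander, not part of the job: flat fish tin 72 mm across, 38 mm high, standing on the table; point at its middle
- can_a_mid (a point): bystander, not part of the job: food can 74 mm across, 108 mm high, standing on the table; point at its middle
- can_b_mid (a point): bystander, not part of the job: food can 74 mm across, 108 mm high, standing on the table; point at its middle
- can_c_mid (a point): bystander, not part of the job: food can 66 mm across, 100 mm high, standing on the table; point at its middle
- jar_mid (a point): bystander, not part of the job: jar 72 mm across, 115 mm high, standing on the table; point at its middle
- carton_mid (a point): bystander, not part of the job: small cardboard carton 50 by 100 mm, 100 mm high, standing on the table; point at its middle
Mind the look-alikes: they are no part of the job. Leave any orange look-alike of the part that bears scoop2_mid alone.

How it is judged:
By the outcome, as a careful person would: the job done as asked, in the order asked, and still so for the second after the job is handed in, with the robot touching nothing.
Of scoop1, scoop2, scoop3, scoop4 only 2 to 4 are there at a start; the rules pass over those that are not, and their reading is None.
At some moment in a run one of scoop1, scoop2, scoop3, scoop4 may be knocked a few centimetres aside while the robot is not near it.
It also fails if it takes over 210 s, if anything falls off the work surface, if the arm or the gripper's body presses on something with over 40 N, if the wrist force passes 120 N, or if a joint passes its speed limit or range.

## Working session

There is one attempt and no reset: what is moved stays moved. The work goes in short steps, Python scripts to look and compute and a shell command to move; the robot and the scene stay as the last step left them, time stands still between calls to the robot, and variables do not carry over. Pictures are saved under pics/ and viewed, and the job is handed in when it is done.

```bash
ls; mkdir -p pics
python3 - <<'E'
from station import r,capture
import cv2,numpy as np
np.set_printoptions(precision=4,suppress=True)
for n in ["scene","top","wrist"]:
    c=capture(n); cv2.imwrite(f"pics/{n}0.png",c["img"])
    print(n,c["fx"],c["fy"],c["cx"],c["cy"],c["dist_coeffs"]);print(np.array(c["world_from_camera"]))
print(r.sense(), r.grip_point_offset)
E
```

```text
pics
scene 612.422358271843 612.422358271843 314.7014183870953 237.55982415421107 [-0.1971  0.      0.      0.      0.    ]
[[ 0.3499  0.7562 -0.553   1.3613]
 [ 0.9366 -0.2717  0.2211 -0.3689]
 [ 0.017  -0.5953 -0.8033  1.3458]
 [ 0.      0.      0.      1.    ]]
top 547.1250405159461 547.1250405159461 329.723670235561 239.03974525010733 [0.0362 0.     0.     0.     0.    ]
[[-0.0149 -0.9812  0.1922  0.1832]
 [-0.9999  0.0152  0.0005 -0.0183]
 [-0.0034 -0.1922 -0.9813  1.6188]
 [ 0.      0.      0.      1.    ]]
wrist 387.0978229274006 387.0978229274006 318.0593824979354 249.46659392965216 [-0.0786  0.      0.      0.      0.    ]
[[-0.4364 -0.8677 -0.2379  0.3367]
 [-0.8998  0.4211  0.1144  0.5305]
 [ 0.0009  0.2639 -0.9645  0.3841]
 [ 0.      0.      0.      1.    ]]
{'time_s': 0.15, 'joints': array([ 78.9865,  22.0797,   0.3982,  -0.0195, -68.4132, -14.8182]), 'joint_velocities': array([-0.0847, -0.1821,  0.1814,  0.1512,  0.013 , -0.0275]), 'effort': array([ -0.0003, -39.1055,  18.7585,   4.2224,   0.0123,  -0.0001]), 'tcp_pos': array([0.2721, 0.5621, 0.2217]), 'ee_rot': array([[ 0.9   , -0.4358, -0.0006],
       [-0.4358, -0.9   , -0.0016],
       [ 0.0001,  0.0017, -1.    ]]), 'wrist_force': array([1.0684, 0.2804, 0.098 ]), 'moment': array([-0.0224, -0.0175, -0.0082]), 'gripper_width': 0.9990641427526726} -0.0187
```

View pics/scene0.png

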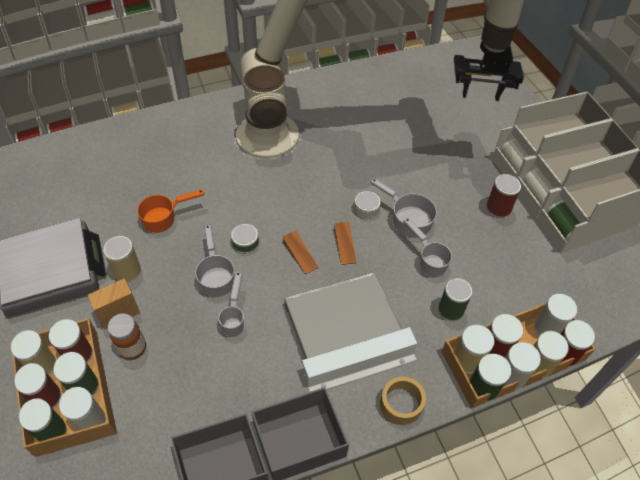

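View pics/top0.png

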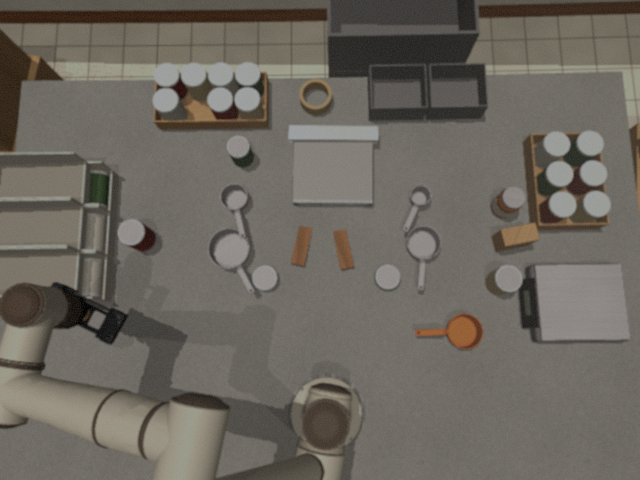

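View pics/wrist0.png

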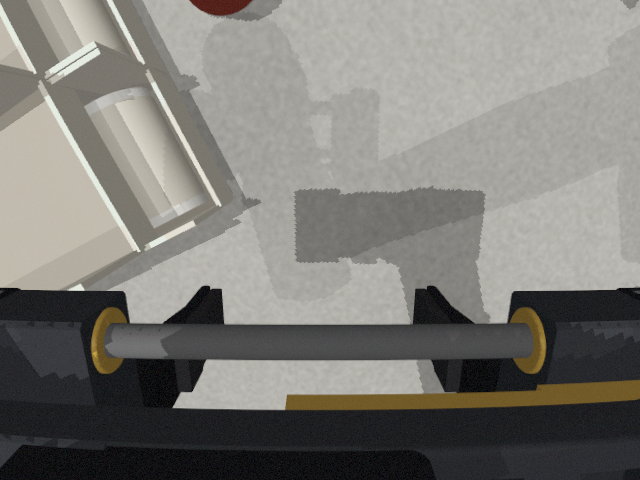

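The scene picture shows both wedges (300,252 and 345,243), the deck (350,315), four grey scoops (415,212; 435,258; 215,272; 231,320) and the orange decoy (157,212). The top picture shows the same: wedges at 301,246 and 344,249, and pans at 230,250, 234,197, 423,244 and 420,197. Next I'll measure them.

```bash
cat > h.py <<'E'
import cv2,numpy as np
from station import r,capture
np.set_printoptions(precision=4,suppress=True)
def ray(c,uv):
    K=np.array([[c["fx"],0,c["cx"]],[0,c["fy"],c["cy"]],[0,0,1.]])
    p=cv2.undistortPoints(np.array(uv,float).reshape(-1,1,2),K,np.array(c["dist_coeffs"]))[:,0]
    T=np.array(c["world_from_camera"]); d=np.c_[p,np.ones(len(p))]@T[:3,:3].T
    return T[:3,3],d
def onplane(c,uv,z):
    o,d=ray(c,uv); return o+d*((z-o[2])/d[:,2])[:,None]
def proj(c,P):
    K=np.array([[c["fx"],0,c["cx"]],[0,c["fy"],c["cy"]],[0,0,1.]])
    T=np.linalg.inv(np.array(c["world_from_camera"]))
    return cv2.projectPoints(np.array(P,float).reshape(-1,3),cv2.Rodrigues(T[:3,:3])[0],T[:3,3],K,np.array(c["dist_coeffs"]))[0][:,0]
E
python3 - <<'E'
from h import *
c=capture("top"); im=c["img"]
cv2.imwrite("pics/topL.png",cv2.resize(im[170:310,190:460],None,fx=2.9,fy=2.9,interpolation=cv2.INTER_CUBIC))
cv2.imwrite("pics/topD.png",cv2.resize(im[110:280,270:400],None,fx=3.5,fy=3.5,interpolation=cv2.INTER_CUBIC))
hsv=cv2.cvtColor(im,cv2.COLOR_BGR2HSV)
m=cv2.inRange(hsv,(5,100,60),(25,255,255))
for n,cs in (("top",c),("scene",capture("scene"))):
    hsv=cv2.cvtColor(cs["img"],cv2.COLOR_BGR2HSV)
    m=cv2.inRange(hsv,(3,90,50),(22,255,255))
    for k in cv2.findContours(m,0,1)[0]:
        if cv2.contourArea(k)>150:
            R=cv2.minAreaRect(k); print(n,cv2.contourArea(k),R, onplane(cs,[R[0]],0.01))
E
```

```text
top 1179.0 ((450.639892578125, 326.7572326660156), (65.95426177978516, 35.440067291259766), 16.460012435913086) [[ 0.2341 -0.3638  0.01  ]]
top 452.5 ((342.9705810546875, 249.11764526367188), (38.8305549621582, 13.124293327331543), 77.47119140625) [[ 0.4671 -0.0567  0.01  ]]
top 460.0 ((301.3538818359375, 245.46627807617188), (13.641478538513184, 38.52592849731445), 12.994616508483887) [[0.4801 0.0675 0.01  ]]
top 2255.0 ((540.0968627929688, 186.2367706298828), (105.83463287353516, 116.68647766113281), 76.50426483154297) [[ 0.6516 -0.6579  0.01  ]]
top 323.5 ((635.0, 166.5), (85.0, 8.0), 90.0) [[ 0.7082 -0.947   0.01  ]]
top 724.0 ((314.8676452636719, 95.22059631347656), (31.21547508239746, 31.598957061767578), 57.52880859375) [[0.9608 0.0224 0.01  ]]
top 1709.0 ((210.50540161132812, 100.73242950439453), (55.008384704589844, 113.92268371582031), 88.66777801513672) [[0.9469 0.3504 0.01  ]]
top 2618.0 ((30.499996185302734, 90.49999237060547), (60.99999237060547, 120.99998474121094), 0.0) [[0.9862 0.9111 0.01  ]]
top 3344.5 ((162.98483276367188, 15.946605682373047), (12.269039154052734,
[... 2442 characters left out ...]
 0.01  ]]
scene 575.5 ((206.38233947753906, 62.47059631347656), (14.751267433166504, 44.36227035522461), 77.47119140625) [[-0.4089 -0.092   0.01  ]]
scene 182.0 ((412.5000305175781, 39.0), (16.27549934387207, 17.426292419433594), 80.53767395019531) [[-0.2971  0.6637  0.01  ]]
scene 746.5 ((536.3082885742188, 57.20879364013672), (68.90469360351562, 12.7631196975708), 46.636573791503906) [[-0.0637  1.0715  0.01  ]]
scene 493.0 ((465.0912780761719, 11.445396423339844), (12.994719505310059, 44.671817779541016), 80.90972137451172) [[-0.4091  0.9588  0.01  ]]
scene 226.5 ((98.52942657470703, 6.617645263671875), (10.186494827270508, 25.46624183654785), 75.96376037597656) [[-0.9487 -0.4191  0.01  ]]
```

View pics/topL.png

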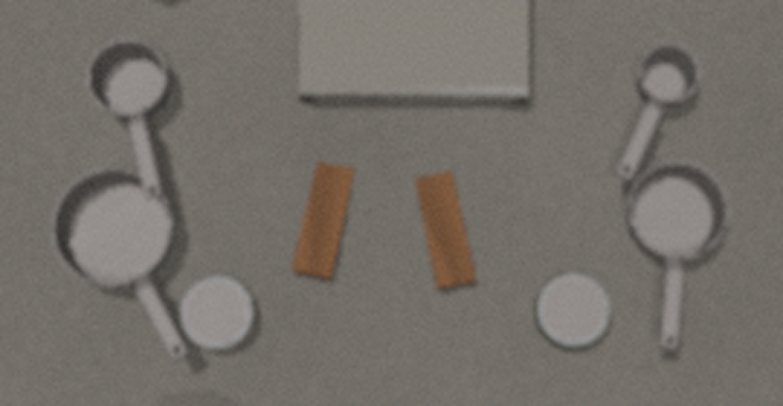

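View pics/topD.png

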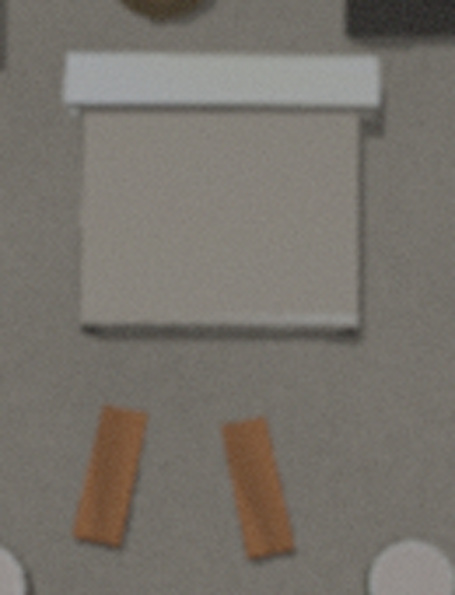

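Run:
```python
from h import *
c=capture("scene"); im=c["img"]
cv2.imwrite("pics/scL.png",cv2.resize(im[160:380,190:460],None,fx=2.9,fy=2.7,interpolation=cv2.INTER_CUBIC))
cv2.imwrite("pics/scW.png",cv2.resize(im[210:290,270:370],None,fx=7,fy=7,interpolation=cv2.INTER_CUBIC))
```

```text
(no output)
```

View pics/scL.png

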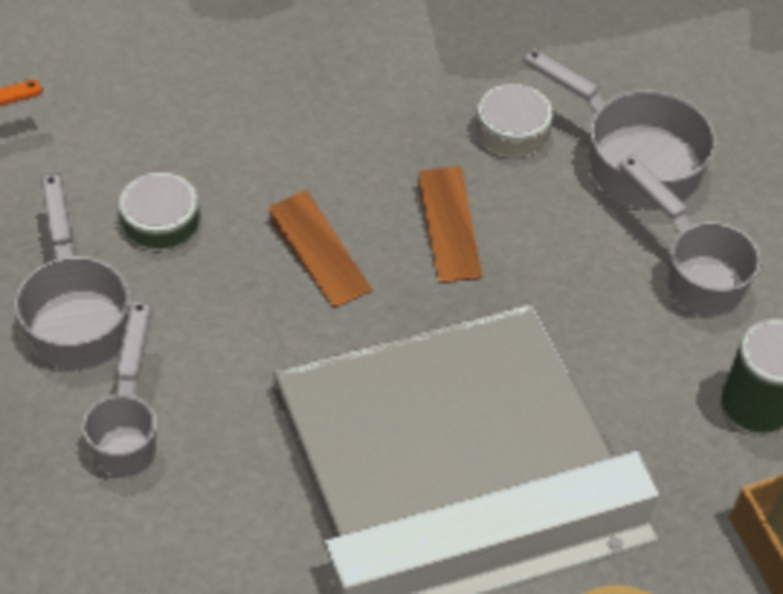

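View pics/scW.png

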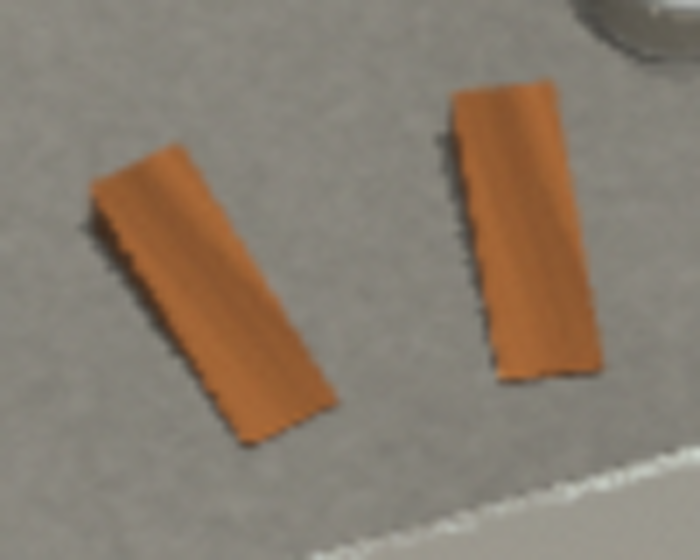

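The scene zoom shows both wedges with their thick ends toward the robot (near y=40-80 in scW) and their thin ends toward the deck. All four scoops are present.

Run:
```python
from h import *
c=capture("top")
def z1(p): return np.array(p)/2.9+np.array([190,170])-0.3
def z2(p): return np.array(p)/3.5+np.array([270,110])-0.3
for n,ce,tip in (("s1",(113,229),(180,353)),("s2",(676,214),(670,345)),("s3",(130,80),(153,190)),("s4",(667,76),(627,172))):
    a=onplane(c,[z1(ce)],.054)[0];b=onplane(c,[z1(tip)],.068)[0]
    d=b-a; print(n,a,b,"len",np.hypot(*d[:2]),"az",np.degrees(np.arctan2(d[1],d[0]))%360)
for n,p,z in (("frontL",(83,323),.038),("frontR",(358,323),.038),("chFL",(65,107),.064),("chFR",(380,105),.064),("chBL",(66,52),.064),("chBR",(379,56),.064)):
    print(n,onplane(c,[z2(p)],z))
for n,p,z in (("aThinL",(319,163),.004),("aThinR",(353,167),.004),("aThkL",(294,271),.028),("aThkR",(331,278),.028),
 ("bThinL",(416,177),.004),("bThinR",(451,172),.004),("bThkL",(440,289),.028),("bThkR",(476,282),.028)):
    print(n,onplane(c,[z1(p)],z))
```

```text
s1 [0.4658 0.2761 0.054 ] [0.3392 0.2055 0.068 ] len 0.14500086032892695 az 209.1460171538895
s2 [ 0.4724 -0.2878  0.054 ] [ 0.3398 -0.2733  0.068 ] len 0.13339168135420482 az 173.75198475193994
s3 [0.6199 0.262  0.054 ] [0.5022 0.2345 0.068 ] len 0.12087209189555616 az 193.12563796169013
s4 [ 0.6155 -0.2854  0.054 ] [ 0.5132 -0.2386  0.068 ] len 0.11249560609134614 az 155.43276125342987
frontL [[0.6072 0.0891 0.038 ]]
frontR [[ 0.6035 -0.1453  0.038 ]]
chFL [[0.7915 0.1022 0.064 ]]
chFR [[ 0.7889 -0.1676  0.064 ]]
chBL [[0.8414 0.1013 0.064 ]]
chBR [[ 0.8333 -0.1681  0.064 ]]
aThinL [[0.5414 0.0726 0.004 ]]
aThinR [[0.5366 0.0372 0.004 ]]
aThkL [[0.4244 0.097  0.028 ]]
aThkR [[0.4167 0.0596 0.028 ]]
bThinL [[ 0.5249 -0.0283  0.004 ]]
bThinR [[ 0.5297 -0.0648  0.004 ]]
bThkL [[ 0.4038 -0.0505  0.028 ]]
bThkR [[ 0.4104 -0.0871  0.028 ]]
```

```bash
cat >> h.py <<'E'
def plan(pos,az):
    """turn about tool z (rad) to reach tool-x azimuth az (deg), then total shift in the turned level tool axes"""
    s=r.sense(); R=np.array(s["ee_rot"]); p=np.array(s["tcp_pos"])
    cur=np.degrees(np.arctan2(R[1,0],R[0,0])); d=(az-cur+180)%360-180
    a=np.radians(az); T=np.array([[np.cos(a),np.sin(a),0],[np.sin(a),-np.cos(a),0],[0,0,-1]])
    L=T.T@(np.array(pos)-p)
    print("t",s["time_s"],"tcp",p,"az",round(cur,2),"tilt",R[:2,2],"j",s["joints"].round(1),"F",s["wrist_force"],"g",round(s["gripper_width"],3))
    print("turn z rad",round(-np.radians(d),4),"tool shift",L.round(4), "rows>=",round(np.linalg.norm(L)/0.06,1))
E
python3 -c "
from h import *
plan([.44,.0745,.2],-11.2)"
```

```text
t 0.35 tcp [0.2722 0.5625 0.2223] az -25.83 tilt [-0.0002 -0.0004] j [ 79.   22.1   0.4  -0.  -68.4 -14.8] F [-0.669  -0.2518 -0.1425] g 0.999
turn z rad -0.2554 tool shift [0.2593 0.4461 0.0223] rows>= 8.6
```

```bash
python3 -m crank '[{"delta_rot":[0,0,-0.128],"linear":[0,0,0],"gripper":100},{"delta_rot":[0,0,-0.128],"linear":[0,0,0],"gripper":100},{"delta_rot":[0,0,0],"linear":[0.032,0.05,0],"gripper":100},{"delta_rot":[0,0,0],"linear":[0.032,0.05,0],"gripper":100},{"delta_rot":[0,0,0],"linear":[0.032,0.05,0],"gripper":100},{"delta_rot":[0,0,0],"linear":[0.032,0.05,0],"gripper":100},{"delta_rot":[0,0,0],"linear":[0.032,0.05,0],"gripper":100},{"delta_rot":[0,0,0],"linear":[0.032,0.05,0],"gripper":100},{"delta_rot":[0,0,0],"linear":[0.032,0.05,0],"gripper":100},{"delta_rot":[0,0,0],"linear":[0.032,0.05,0],"gripper":100}]'
python3 - <<'E'
from h import *
plan([.44,.0745,.2],-11.2)
c=capture("wrist"); cv2.imwrite("pics/w1.png",c["img"])
print(np.array(c["world_from_camera"]))
E
```

```text
time_s: 1.6
tcp_pos: [0.4464, 0.1188, 0.223]
ee_rot: [[0.981, -0.193, 0.001], [-0.193, -0.981, 0.001], [0.001, -0.001, -1.0]]
wrist_force: [0.4, 1.2, 1.0]
gripper_width: 0.999
t 1.6 tcp [0.4464 0.1188 0.223 ] az -11.13 tilt [0.0011 0.0006] j [ 35.1   5.9 -21.3   0.  -62.7  43.7] F [0.4147 1.2041 1.0234] g 0.999
turn z rad 0.0012 tool shift [0.0023 0.0447 0.023 ] rows>= 0.8
[[-0.1937 -0.9467 -0.2576  0.5166]
 [-0.9811  0.1864  0.0526  0.1043]
 [-0.0018  0.2629 -0.9648  0.3856]
 [ 0.      0.      0.      1.    ]]
```

View pics/w1.png

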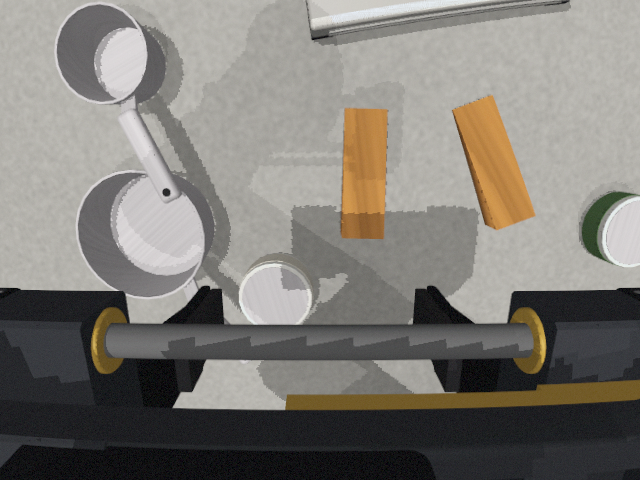

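Run:
```python
from h import *
c=capture("wrist")
def mid(n,thin,thk):
    a=onplane(c,thin,.004);b=onplane(c,thk,.028);m=a.mean(0);k=b.mean(0);d=m-k
    print(n,"thin",m,"thick",k,"len",np.hypot(*d[:2]),"az",np.degrees(np.arctan2(d[1],d[0])),"w",np.linalg.norm(a[0]-a[1]),np.linalg.norm(b[0]-b[1]))
mid("a",[(345,109),(387,109)],[(341,238),(384,239)])
mid("b",[(453,111),(493,97)],[(496,229),(534,214)])
print("deck top L",onplane(c,[(312,29)],.038),"R",onplane(c,[(569,3)],.038),"bottom L",onplane(c,[(314,39)],.008),"R",onplane(c,[(568,9)],.008))
e=onplane(c,[(145,55),(57,55),(101,3),(101,103)],.054);print("s3",e,(e[0]+e[1])/2,(e[2]+e[3])/2)
e=onplane(c,[(77,234),(214,234),(145,171),(145,298)],.054);print("s1",e,(e[0]+e[1])/2,(e[2]+e[3])/2)
print("s3 handle tip", onplane(c,[(166,192)],.068),"root",onplane(c,[(127,112)],.068))
```

```text
a thin [0.5404 0.0483 0.004 ] thick [0.4239 0.0749 0.028 ] len 0.11948711935261604 az -12.845872370699485 w 0.03956150000948743 0.04102740002157208
b thin [ 0.5261 -0.0527  0.004 ] thick [ 0.4113 -0.0722  0.028 ] len 0.11648378125442901 az 9.65310038845435 w 0.04031262716516237 0.039136601209165865
deck top L [[0.6101 0.0853 0.038 ]] R [[ 0.5942 -0.1337  0.038 ]] bottom L [[0.6094 0.084  0.008 ]] R [[ 0.5957 -0.1522  0.008 ]]
s3 [[0.6161 0.2215 0.054 ]
 [0.635  0.2952 0.054 ]
 [0.6636 0.2464 0.054 ]
 [0.5889 0.2691 0.054 ]] [0.6256 0.2583 0.054 ] [0.6262 0.2578 0.054 ]
s1 [[0.4867 0.3284 0.054 ]
 [0.461  0.2043 0.054 ]
 [0.5266 0.2485 0.054 ]
 [0.415  0.2851 0.054 ]] [0.4738 0.2663 0.054 ] [0.4708 0.2668 0.054 ]
s3 handle tip [[0.506  0.2299 0.068 ]] root [[0.5742 0.2429 0.068 ]]
```

```bash
python3 -c "
from h import *
plan([.4435,.0715,.006],-12.5)"
```

```text
t 1.7 tcp [0.4468 0.1163 0.2226] az -11.57 tilt [-0.0002 -0.0006] j [ 34.9   5.9 -21.4   0.  -62.7  43.6] F [-0.0481  1.1431 -0.037 ] g 0.995
turn z rad 0.0163 tool shift [0.0065 0.0444 0.2166] rows>= 3.7
```

```bash
python3 -m crank '[{"delta_rot":[0,0,0.016],"linear":[0.006,0.044,0],"gripper":100},{"delta_rot":[0,0,0],"linear":[0,0,0.06],"gripper":100},{"delta_rot":[0,0,0],"linear":[0,0,0.06],"gripper":100},{"delta_rot":[0,0,0],"linear":[0,0,0.05],"gripper":100},{"delta_rot":[0,0,0],"linear":[0,0,0.03],"gripper":100},{"delta_rot":[0,0,0],"linear":[0,0,0.016],"gripper":100},{"delta_rot":[0,0,0],"linear":[0,0,0],"gripper":100},{"delta_rot":[0,0,0],"linear":[0,0,0],"gripper":100}]'
python3 - <<'E'
from h import *
plan([.4435,.0715,.006],-12.5)
c=capture("wrist"); cv2.imwrite("pics/w2.png",c["img"])
E
```

```text
time_s: 2.7
tcp_pos: [0.444, 0.0769, 0.0072]
ee_rot: [[0.978, -0.209, 0.001], [-0.209, -0.978, 0.001], [0.001, -0.001, -1.0]]
wrist_force: [0.8, -1.1, -0.1]
gripper_width: 1.001
t 2.7 tcp [0.444  0.0769 0.0072] az -12.04 tilt [0.0015 0.0007] j [ 30.6  22.5 -38.5   0.  -28.9  47.3] F [ 0.7586 -1.054  -0.1188] g 1.001
turn z rad 0.008 tool shift [0.0006 0.0054 0.0012] rows>= 0.1
```

View pics/w2.png

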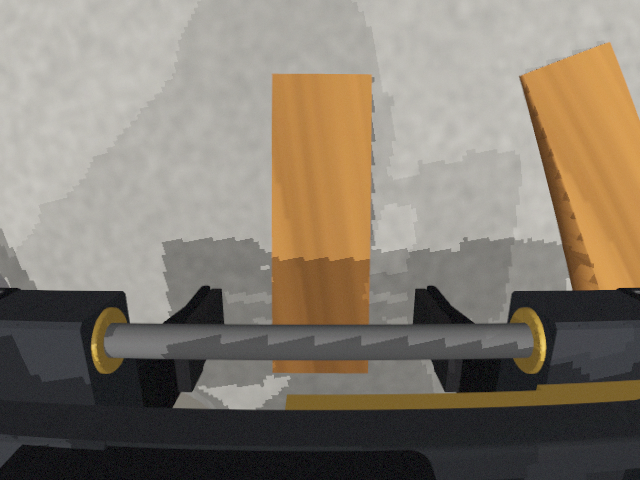

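The wedge sits between the fingers (columns 272-370) and is aligned, so I'm closing.

```bash
python3 -m crank '[{"delta_rot":[0,0,0],"linear":[0,0,0],"gripper":0},{"delta_rot":[0,0,0],"linear":[0,0,0],"gripper":0},{"delta_rot":[0,0,0],"linear":[0,0,0],"gripper":0},{"delta_rot":[0,0,0],"linear":[0,0,0],"gripper":0},{"delta_rot":[0,0,0],"linear":[0,0,0],"gripper":0},{"delta_rot":[0,0,0],"linear":[0,0,0],"gripper":0},{"delta_rot":[0,0,0],"linear":[0,0,-0.05],"gripper":0},{"delta_rot":[0,0,0],"linear":[0,0,-0.05],"gripper":0},{"delta_rot":[0,0,0],"linear":[0,0,0],"gripper":0},{"delta_rot":[0,0,0],"linear":[0,0,0],"gripper":0}]'
python3 - <<'E'
from h import *
plan([.4435,.0715,.006],-1)
c=capture("wrist"); cv2.imwrite("pics/w3.png",c["img"])
E
```

```text
time_s: 4.0
tcp_pos: [0.4425, 0.0759, 0.106]
ee_rot: [[0.978, -0.21, -0.001], [-0.21, -0.978, -0.0], [-0.001, 0.0, -1.0]]
wrist_force: [0.2, 0.1, -1.8]
gripper_width: 0.454
t 4.0 tcp [0.4425 0.0759 0.106 ] az -12.11 tilt [-0.0013 -0.0001] j [ 30.6  12.6 -32.6  -0.1 -44.8  47.4] F [ 0.1778  0.1247 -1.7512] g 0.454
turn z rad -0.194 tool shift [0.0011 0.0044 0.1   ] rows>= 1.7
```

View pics/w3.png

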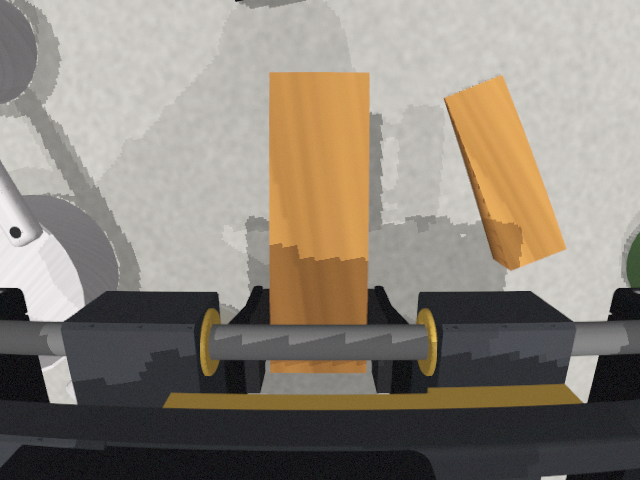

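```bash
python3 -m crank '[{"delta_rot":[0,0,-0.097],"linear":[0,0,-0.05],"gripper":0},{"delta_rot":[0,0,-0.097],"linear":[0,0,-0.05],"gripper":0},{"delta_rot":[0,0,0],"linear":[0.02,0.05,-0.03],"gripper":0},{"delta_rot":[0,0,0],"linear":[0.02,0.05,-0.03],"gripper":0},{"delta_rot":[0,0,0],"linear":[0,0,0],"gripper":0},{"delta_rot":[0,0,0],"linear":[0,0,0],"gripper":0},{"delta_rot":[0,0,0],"linear":[0,0,0],"gripper":0}]'
python3 - <<'E'
from h import *
plan([.4435,.0715,.006],-1)
c=capture("wrist"); cv2.imwrite("pics/w4.png",c["img"])
E
```

```text
time_s: 4.92
tcp_pos: [0.4807, -0.0238, 0.2648]
ee_rot: [[1.0, -0.015, -0.004], [-0.015, -1.0, -0.001], [-0.004, 0.001, -1.0]]
wrist_force: [0.8, 0.9, -0.6]
gripper_width: 0.454
t 4.925 tcp [ 0.4807 -0.0238  0.2648] az -0.89 tilt [-0.0037 -0.0006] j [ 16.5   6.2 -14.7  -0.  -69.3  72.6] F [ 0.7973  0.8951 -0.5925] g 0.454
turn z rad 0.002 tool shift [-0.0389 -0.0946  0.2588] rows>= 4.6
```

View pics/w4.png

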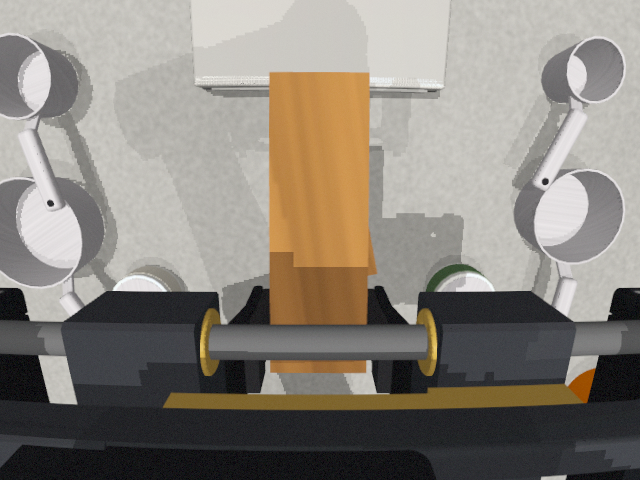

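Run:
```python
from h import *
c=capture("wrist"); im=c["img"]
a=cv2.resize(im[60:110,170:250],None,fx=8,fy=8,interpolation=cv2.INTER_CUBIC)
b=cv2.resize(im[60:110,400:480],None,fx=8,fy=8,interpolation=cv2.INTER_CUBIC)
cv2.imwrite("pics/corn.png",np.vstack([a,b])[:, :800])
for n,p,z in (("topL",(194,78),.038),("topR",(447,83),.038),("botL",(197,88),.008),("botR",(443,92),.008)):
    print(n,onplane(c,[p],z))
```

```text
topL [[0.6165 0.092  0.038 ]]
topR [[ 0.6082 -0.1489  0.038 ]]
botL [[0.6114 0.0987 0.008 ]]
botR [[ 0.6036 -0.1546  0.008 ]]
```

View pics/corn.png

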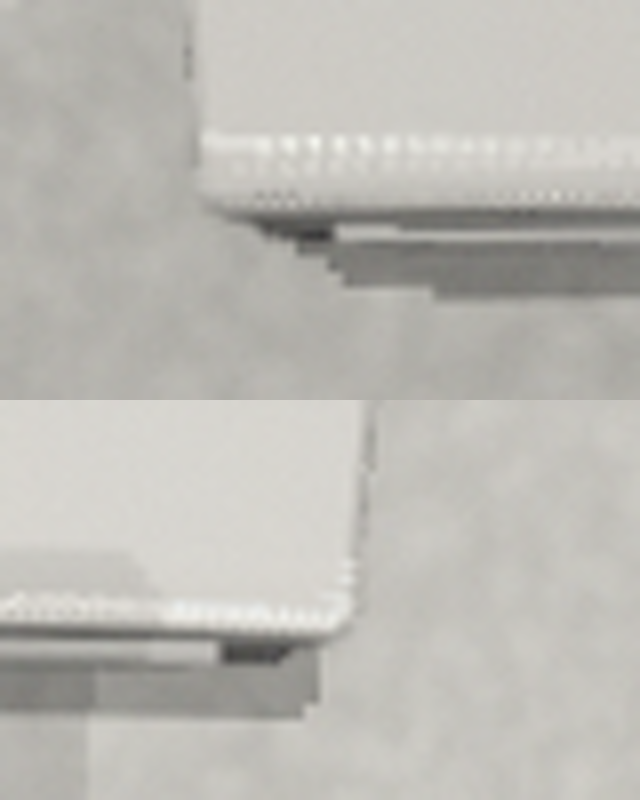

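Run:
```python
from h import *
c=capture("wrist")
q=onplane(c,[(195,78.3),(443.5,85.6)],.037); print(q,np.linalg.norm(q[0]-q[1])); d=q[0]-q[1]; print("yaw",np.degrees(np.arctan2(-d[0],d[1])),"mid",q.mean(0))
q=onplane(c,[(30,122),(47,203)],.068); print("s3 handle",q)
q=onplane(c,[(0+541,68),(626,70),(583,37),(583,104)],.054);print("s4",q,q.mean(0))
q=onplane(c,[(515,210),(623,218),(570,169),(567,264)],.054);print("s2",q,q.mean(0))
```

```text
[[ 0.6167  0.0916  0.037 ]
 [ 0.6064 -0.146   0.037 ]] 0.23776594998293685
yaw -2.4979483819861255 mid [ 0.6116 -0.0272  0.037 ]
s3 handle [[0.5818 0.2439 0.068 ]
 [0.5051 0.2401 0.068 ]]
s4 [[ 0.6212 -0.2326  0.054 ]
 [ 0.6232 -0.32    0.054 ]
 [ 0.6504 -0.2719  0.054 ]
 [ 0.5901 -0.2783  0.054 ]] [ 0.6212 -0.2757  0.054 ]
s2 [[ 0.4878 -0.2201  0.054 ]
 [ 0.479  -0.3396  0.054 ]
 [ 0.5284 -0.2726  0.054 ]
 [ 0.4302 -0.2843  0.054 ]] [ 0.4814 -0.2791  0.054 ]
```

```bash
python3 -c "
from h import *
plan([.495,.0455,.009],-1.8)"
```

```text
t 5.075 tcp [ 0.4813 -0.0236  0.2658] az -0.87 tilt [-0.0015 -0.0003] j [ 16.6   6.2 -14.6  -0.  -69.3  72.6] F [ 0.9996  0.8146 -1.4718] g 0.455
turn z rad 0.0163 tool shift [ 0.0116 -0.0695  0.2568] rows>= 4.4
```

```bash
python3 -m crank '[{"delta_rot":[0,0,0.016],"linear":[0.006,-0.035,0.02],"gripper":0},{"delta_rot":[0,0,0],"linear":[0.006,-0.0345,0.04],"gripper":0},{"delta_rot":[0,0,0],"linear":[0,0,0.06],"gripper":0},{"delta_rot":[0,0,0],"linear":[0,0,0.06],"gripper":0},{"delta_rot":[0,0,0],"linear":[0,0,0.04],"gripper":0},{"delta_rot":[0,0,0],"linear":[0,0,0.02],"gripper":0},{"delta_rot":[0,0,0],"linear":[0,0,0.011],"gripper":0},{"delta_rot":[0,0,0],"linear":[0,0,0],"gripper":0},{"delta_rot":[0,0,0],"linear":[0,0,0],"gripper":0}]'
python3 - <<'E'
from h import *
plan([.495,.0455,.009],-1.8)
c=capture("wrist"); cv2.imwrite("pics/w5.png",c["img"])
E
```

```text
time_s: 6.2
tcp_pos: [0.4962, 0.0452, 0.0165]
ee_rot: [[0.999, -0.032, 0.002], [-0.032, -0.999, 0.001], [0.002, -0.001, -1.0]]
wrist_force: [0.3, 0.3, 0.3]
gripper_width: 0.458
t 6.2 tcp [0.4962 0.0452 0.0165] az -1.85 tilt [0.0021 0.0007] j [ 23.9  24.8 -31.4   0.  -33.7  64.2] F [0.2709 0.3222 0.292 ] g 0.458
turn z rad -0.0008 tool shift [-0.0012 -0.0003  0.0075] rows>= 0.1
```

View pics/w5.png

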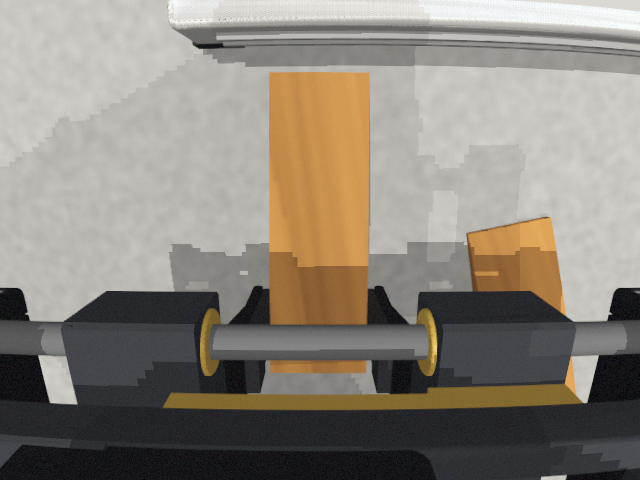

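Run:
```python
from h import *
c=capture("wrist"); im=c["img"]
cv2.imwrite("pics/e.png",np.vstack([cv2.resize(im[0:70,160:400],None,fx=3.3,fy=3.3),cv2.resize(im[0:70,400:640],None,fx=3.3,fy=3.3)]))
q=onplane(c,[(215,43),(400,44),(625,52)],.008); print(q)
```

```text
[[ 0.6105  0.0836  0.008 ]
 [ 0.6074  0.0076  0.008 ]
 [ 0.6056 -0.092   0.008 ]]
```

View pics/e.png

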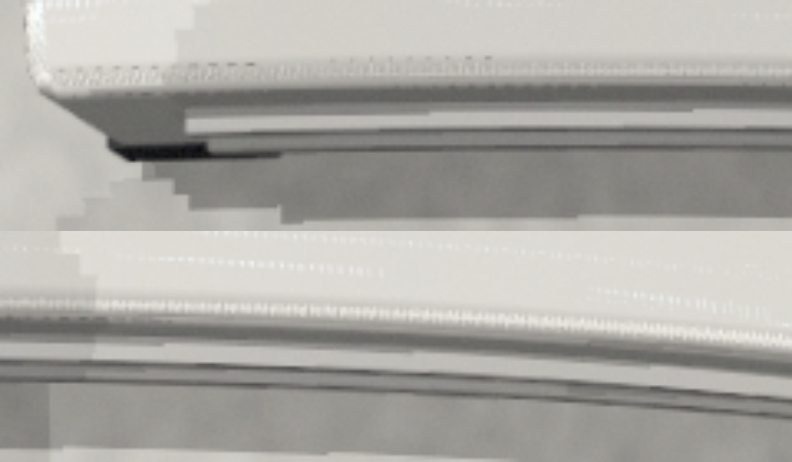

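```bash
python3 -m crank '[{"delta_rot":[0,0,0],"linear":[0,0,0.0085],"gripper":0},{"delta_rot":[0,0,0],"linear":[0,0,0],"gripper":0},{"delta_rot":[0,0,0],"linear":[0.01,0,0],"gripper":0},{"delta_rot":[0,0,0],"linear":[0.01,0,0],"gripper":0},{"delta_rot":[0,0,0],"linear":[0.01,0,0],"gripper":0},{"delta_rot":[0,0,0],"linear":[0.01,0,0],"gripper":0},{"delta_rot":[0,0,0],"linear":[0.005,0,0],"gripper":0},{"delta_rot":[0,0,0],"linear":[0.005,0,0],"gripper":0},{"delta_rot":[0,0,0],"linear":[0,0,0],"gripper":0}]'
python3 - <<'E'
from h import *
plan([.583,.0425,.008],-1.8)
E
```

```text
time_s: 7.42
tcp_pos: [0.5439, 0.0423, 0.0066]
ee_rot: [[0.999, -0.034, -0.004], [-0.034, -0.999, -0.001], [-0.004, 0.001, -1.0]]
wrist_force: [-4.6, -1.2, 1.5]
gripper_width: 0.457
t 7.425 tcp [0.5439 0.0423 0.0066] az -1.94 tilt [-0.0039 -0.0012] j [ 21.5  29.1 -24.9  -0.  -36.3  66.6] F [-4.5647 -1.2082  1.5122] g 0.457
turn z rad -0.0024 tool shift [ 0.0391 -0.0014 -0.0014] rows>= 0.7
```

Contact came where expected, at 4.6 N. I'll keep pushing.

```bash
python3 -m crank '[{"delta_rot":[0,0,0],"linear":[0.005,0,0],"gripper":0},{"delta_rot":[0,0,0],"linear":[0.005,0,0],"gripper":0},{"delta_rot":[0,0,0],"linear":[0.005,0,0],"gripper":0},{"delta_rot":[0,0,0],"linear":[0.005,0,0],"gripper":0},{"delta_rot":[0,0,0],"linear":[0.004,0,0],"gripper":0},{"delta_rot":[0,0,0],"linear":[0.004,0,0],"gripper":0},{"delta_rot":[0,0,0],"linear":[0.0,0,0],"gripper":0},{"delta_rot":[0,0,0],"linear":[0,0,0],"gripper":0}]'
python3 - <<'E'
from h import *
plan([.583,.0425,.008],-1.8)
c=capture("wrist"); cv2.imwrite("pics/w6.png",c["img"])
E
```

```text
time_s: 8.43
tcp_pos: [0.5727, 0.0419, 0.0066]
ee_rot: [[0.999, -0.033, -0.002], [-0.033, -0.999, -0.0], [-0.001, 0.0, -1.0]]
wrist_force: [-3.6, -1.1, -0.7]
gripper_width: 0.454
t 8.425 tcp [0.5727 0.0419 0.0066] az -1.9 tilt [-0.0015 -0.0004] j [ 20.3  31.  -20.8  -0.  -38.3  67.8] F [-3.6093 -1.0584 -0.7305] g 0.454
turn z rad -0.0017 tool shift [ 0.0103 -0.0009 -0.0014] rows>= 0.2
```

View pics/w6.png

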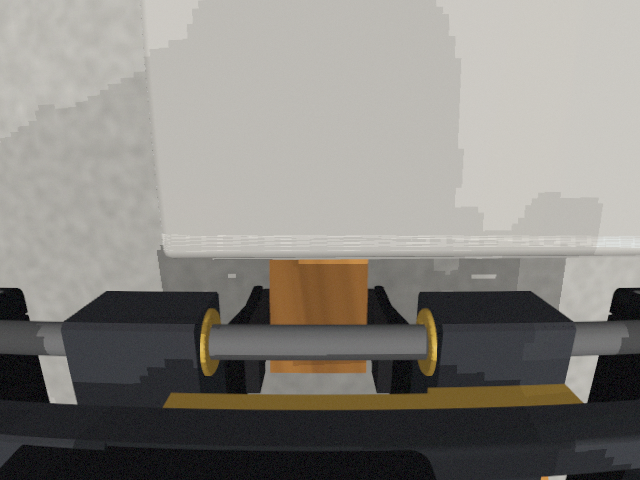

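```bash
python3 -m crank '[{"delta_rot":[0,0,0],"linear":[0.003,0,0],"gripper":0},{"delta_rot":[0,0,0],"linear":[0.002,0,0],"gripper":0},{"delta_rot":[0,0,0],"linear":[0.002,0,0],"gripper":0},{"delta_rot":[0,0,0],"linear":[0,0,0],"gripper":0}]'; python3 -m crank '[{"delta_rot":[0,0,0],"linear":[0.002,0,0],"gripper":0},{"delta_rot":[0,0,0],"linear":[0,0,0],"gripper":0}]'; python3 -m crank '[{"delta_rot":[0,0,0],"linear":[0.0015,0,0],"gripper":0},{"delta_rot":[0,0,0],"linear":[0,0,0],"gripper":0}]'
```

```text
time_s: 8.98
tcp_pos: [0.5791, 0.042, 0.0066]
ee_rot: [[0.999, -0.033, -0.003], [-0.033, -0.999, -0.0], [-0.003, 0.0, -1.0]]
wrist_force: [-5.4, 1.8, -1.6]
gripper_width: 0.453
time_s: 9.22
tcp_pos: [0.5793, 0.0418, 0.0066]
ee_rot: [[0.999, -0.033, -0.006], [-0.033, -0.999, -0.001], [-0.006, 0.001, -1.0]]
wrist_force: [-8.7, 1.4, 2.7]
gripper_width: 0.455
time_s: 9.48
tcp_pos: [0.5795, 0.0417, 0.0065]
ee_rot: [[0.999, -0.034, -0.009], [-0.034, -0.999, -0.001], [-0.009, 0.001, -1.0]]
wrist_force: [-12.7, 3.2, 4.8]
gripper_width: 0.457
```

```bash
python3 -m crank '[{"delta_rot":[0,0,0],"linear":[0.0015,0,0],"gripper":0},{"delta_rot":[0,0,0],"linear":[0,0,0],"gripper":0},{"delta_rot":[0,0,0],"linear":[0,0,0],"gripper":0}]'; python3 -m crank '[{"delta_rot":[0,0,0],"linear":[0.001,0,0],"gripper":0},{"delta_rot":[0,0,0],"linear":[0,0,0],"gripper":0},{"delta_rot":[0,0,0],"linear":[0,0,0],"gripper":0}]'
```

```text
time_s: 9.85
tcp_pos: [0.5797, 0.0416, 0.0065]
ee_rot: [[0.999, -0.034, -0.012], [-0.034, -0.999, -0.002], [-0.012, 0.002, -1.0]]
wrist_force: [-15.4, 4.5, 7.1]
gripper_width: 0.458
time_s: 10.22
tcp_pos: [0.5798, 0.0415, 0.0065]
ee_rot: [[0.999, -0.034, -0.013], [-0.034, -0.999, -0.002], [-0.013, 0.002, -1.0]]
wrist_force: [-16.8, 5.1, 8.5]
gripper_width: 0.457
```

```bash
python3 -m crank '[{"delta_rot":[0,0,0],"linear":[0,0,0],"gripper":100},{"delta_rot":[0,0,0],"linear":[0,0,0],"gripper":100},{"delta_rot":[0,0,0],"linear":[0,0,0],"gripper":100},{"delta_rot":[0,0,0],"linear":[0,0,0],"gripper":100},{"delta_rot":[0,0,0],"linear":[0,0,-0.05],"gripper":100},{"delta_rot":[0,0,0],"linear":[-0.04,0.04,-0.05],"gripper":100},{"delta_rot":[0,0,0],"linear":[-0.05,0.035,0],"gripper":100},{"delta_rot":[0,0,0],"linear":[-0.05,0.03,0],"gripper":100},{"delta_rot":[0,0,0],"linear":[0,0,0],"gripper":100}]'
python3 - <<'E'
from h import *
plan([.583,.0425,.008],9.7)
c=capture("wrist"); cv2.imwrite("pics/w7.png",c["img"])
E
```

```text
time_s: 11.35
tcp_pos: [0.4459, -0.0537, 0.0984]
ee_rot: [[0.999, -0.036, -0.002], [-0.036, -0.999, 0.0], [-0.002, 0.0, -1.0]]
wrist_force: [0.4, -0.0, 0.5]
gripper_width: 0.999
t 11.35 tcp [ 0.4459 -0.0537  0.0984] az -2.04 tilt [-0.0025  0.    ] j [ 13.9  13.3 -33.1  -0.1 -43.7  74.1] F [ 0.3978 -0.0231  0.4678] g 0.999
turn z rad -0.2048 tool shift [ 0.1513 -0.0717  0.0904] rows>= 3.2
```

View pics/w7.png

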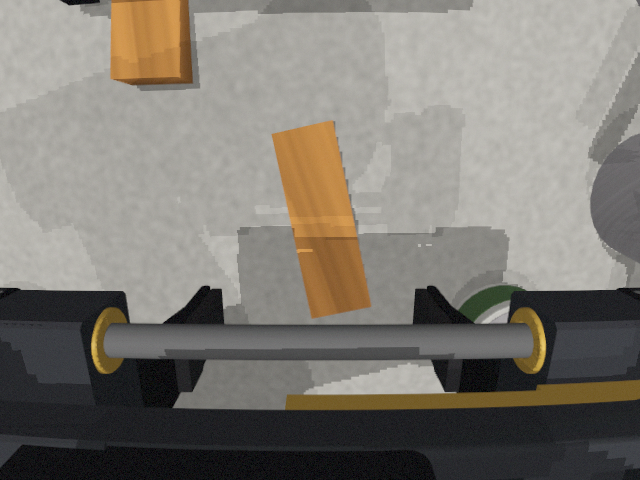

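Run:
```python
from h import *
c=capture("wrist")
a=onplane(c,[(273,134),(334,121)],.004).mean(0);b=onplane(c,[(311,317),(370,306)],.028).mean(0);d=a-b
az=np.degrees(np.arctan2(d[1],d[0]));L=np.hypot(*d[:2]);print(a,b,L,az)
g=b+d/L*0.022
plan([g[0],g[1],.0065],az)
```

```text
[ 0.5317 -0.0464  0.004 ] [ 0.4144 -0.0664  0.028 ] 0.11903798552001352 9.685793496655599
t 11.45 tcp [ 0.4508 -0.0521  0.0992] az -1.89 tilt [0.0024 0.0001] j [ 14.   13.5 -32.7   0.  -43.7  74. ] F [ 1.0601 -0.1116  0.197 ] g 1.004
turn z rad -0.2021 tool shift [-0.0163  0.008   0.0927] rows>= 1.6
```

```bash
python3 -m crank '[{"delta_rot":[0,0,-0.101],"linear":[0,0,0],"gripper":100},{"delta_rot":[0,0,-0.101],"linear":[0,0,0],"gripper":100},{"delta_rot":[0,0,0],"linear":[-0.015,0.008,0],"gripper":100},{"delta_rot":[0,0,0],"linear":[0,0,0.04],"gripper":100},{"delta_rot":[0,0,0],"linear":[0,0,0.035],"gripper":100},{"delta_rot":[0,0,0],"linear":[0,0,0.0175],"gripper":100},{"delta_rot":[0,0,0],"linear":[0,0,0],"gripper":100},{"delta_rot":[0,0,0],"linear":[0,0,0],"gripper":100}]'
python3 - <<'E'
from h import *
plan([.4361,-.0627,.0065],9.7)
c=capture("wrist"); cv2.imwrite("pics/w8.png",c["img"])
E
```

```text
time_s: 12.45
tcp_pos: [0.4373, -0.0623, 0.0065]
ee_rot: [[0.986, 0.168, 0.001], [0.168, -0.986, 0.0], [0.001, 0.0, -1.0]]
wrist_force: [0.2, 0.2, 0.5]
gripper_width: 0.995
t 12.45 tcp [ 0.4373 -0.0623  0.0065] az 9.67 tilt [0.0012 0.0001] j [ 13.1  22.  -39.7   0.  -28.2  86.5] F [0.2436 0.1907 0.5304] g 0.995
turn z rad -0.0006 tool shift [-0.0012  0.0002  0.    ] rows>= 0.0
```

View pics/w8.png

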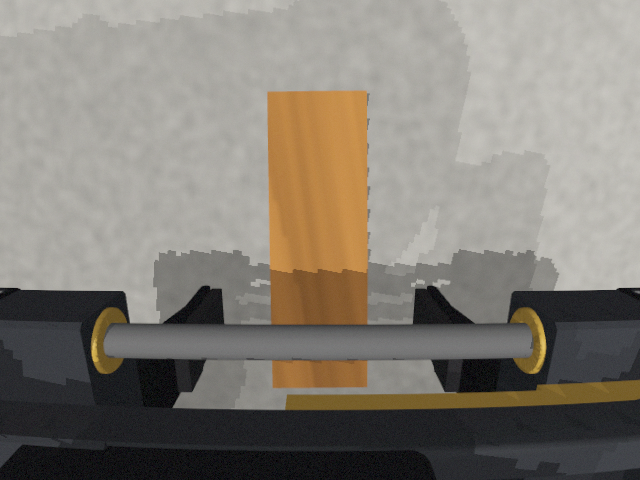

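```bash
python3 -m crank '[{"delta_rot":[0,0,0],"linear":[-0.006,0,0],"gripper":100},{"delta_rot":[0,0,0],"linear":[0,0,0],"gripper":100},{"delta_rot":[0,0,0],"linear":[0,0,0],"gripper":0},{"delta_rot":[0,0,0],"linear":[0,0,0],"gripper":0},{"delta_rot":[0,0,0],"linear":[0,0,0],"gripper":0},{"delta_rot":[0,0,0],"linear":[0,0,0],"gripper":0},{"delta_rot":[0,0,0],"linear":[0,0,0],"gripper":0},{"delta_rot":[0,0,0],"linear":[0,0,-0.04],"gripper":0},{"delta_rot":[0,0,0.1],"linear":[0,0,0],"gripper":0},{"delta_rot":[0,0,0.101],"linear":[0,0,0],"gripper":0}]'
python3 - <<'E'
from h import *
plan([.494,-.0945,.045],-1.9)
E
```

```text
time_s: 13.75
tcp_pos: [0.4308, -0.0633, 0.0463]
ee_rot: [[0.999, -0.035, 0.001], [-0.035, -0.999, 0.0], [0.001, -0.0, -1.0]]
wrist_force: [0.3, -0.3, -0.9]
gripper_width: 0.442
t 13.75 tcp [ 0.4308 -0.0633  0.0463] az -2.02 tilt [0.0008 0.0003] j [ 13.2  17.1 -38.4  -0.  -34.4  74.8] F [ 0.2534 -0.3221 -0.909 ] g 0.442
turn z rad -0.0022 tool shift [0.0642 0.0291 0.0013] rows>= 1.2
```

```bash
python3 -m crank '[{"delta_rot":[0,0,0],"linear":[0.03,0.029,0],"gripper":0},{"delta_rot":[0,0,0],"linear":[0.034,0,0],"gripper":0},{"delta_rot":[0,0,0],"linear":[0,0,0.03],"gripper":0},{"delta_rot":[0,0,0],"linear":[0,0,0.01],"gripper":0},{"delta_rot":[0,0,0],"linear":[0,0,0],"gripper":0},{"delta_rot":[0,0,0],"linear":[0,0,0],"gripper":0}]'
python3 - <<'E'
from h import *
plan([.494,-.0945,.0065],-1.9)
c=capture("wrist"); cv2.imwrite("pics/w9.png",c["img"])
E
```

```text
time_s: 14.5
tcp_pos: [0.4972, -0.0944, 0.0077]
ee_rot: [[1.0, -0.03, 0.007], [-0.03, -1.0, -0.0], [0.007, 0.0, -1.0]]
wrist_force: [0.9, -0.8, 6.5]
gripper_width: 0.459
t 14.5 tcp [ 0.4972 -0.0944  0.0077] az -1.72 tilt [ 0.0068 -0.0003] j [  7.7  26.1 -31.    0.1 -32.5  80.5] F [ 0.8788 -0.802   6.5111] g 0.459
turn z rad 0.0031 tool shift [-0.0032  0.0002  0.0012] rows>= 0.1
```

View pics/w9.png

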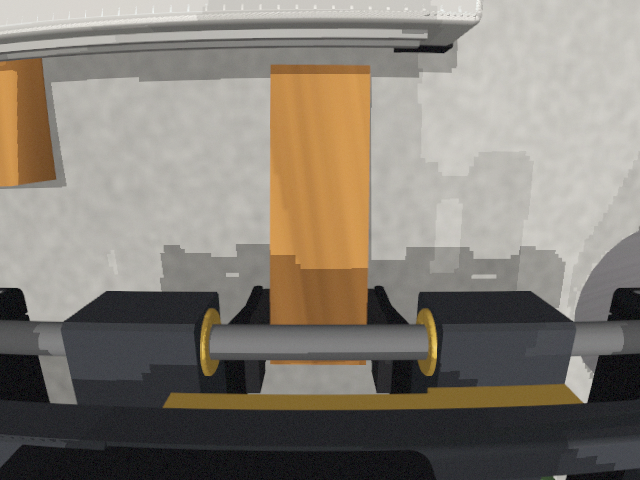

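```bash
python3 -m crank '[{"delta_rot":[0,0,0],"linear":[0.01,0,-0.001],"gripper":0},{"delta_rot":[0,0,0],"linear":[0.01,0,0],"gripper":0},{"delta_rot":[0,0,0],"linear":[0.01,0,0],"gripper":0},{"delta_rot":[0,0,0],"linear":[0.01,0,0],"gripper":0},{"delta_rot":[0,0,0],"linear":[0.01,0,0],"gripper":0},{"delta_rot":[0,0,0],"linear":[0.008,0,0],"gripper":0},{"delta_rot":[0,0,0],"linear":[0.005,0,0],"gripper":0},{"delta_rot":[0,0,0],"linear":[0.004,0,0],"gripper":0},{"delta_rot":[0,0,0],"linear":[0,0,0],"gripper":0}]';python3 -m crank '[{"delta_rot":[0,0,0],"linear":[0.002,0,0],"gripper":0},{"delta_rot":[0,0,0],"linear":[0.002,0,0],"gripper":0},{"delta_rot":[0,0,0],"linear":[0,0,0],"gripper":0}]';python3 -m crank '[{"delta_rot":[0,0,0],"linear":[0.002,0,0],"gripper":0},{"delta_rot":[0,0,0],"linear":[0.0,0,0],"gripper":0},{"delta_rot":[0,0,0],"linear":[0,0,0],"gripper":0}]'
```

```text
time_s: 15.68
tcp_pos: [0.5614, -0.0967, 0.0077]
ee_rot: [[1.0, -0.031, 0.001], [-0.031, -1.0, -0.0], [0.001, 0.0, -1.0]]
wrist_force: [-0.7, -0.2, 6.3]
gripper_width: 0.457
time_s: 16.05
tcp_pos: [0.5649, -0.0969, 0.0077]
ee_rot: [[1.0, -0.031, -0.0], [-0.031, -1.0, -0.0], [-0.0, 0.0, -1.0]]
wrist_force: [-3.0, 0.4, 7.5]
gripper_width: 0.456
time_s: 16.42
tcp_pos: [0.5669, -0.0969, 0.0077]
ee_rot: [[1.0, -0.031, -0.0], [-0.031, -1.0, -0.0], [-0.0, 0.0, -1.0]]
wrist_force: [-2.1, 0.5, 7.1]
gripper_width: 0.452
```

```bash
python3 -m crank '[{"delta_rot":[0,0,0],"linear":[0.002,0,-0.001],"gripper":0},{"delta_rot":[0,0,0],"linear":[0.002,0,0],"gripper":0},{"delta_rot":[0,0,0],"linear":[0.002,0,0],"gripper":0},{"delta_rot":[0,0,0],"linear":[0,0,0],"gripper":0}]';python3 -m crank '[{"delta_rot":[0,0,0],"linear":[0.002,0,0],"gripper":0},{"delta_rot":[0,0,0],"linear":[0.0,0,0],"gripper":0}]';python3 -m crank '[{"delta_rot":[0,0,0],"linear":[0.002,0,0],"gripper":0},{"delta_rot":[0,0,0],"linear":[0.0,0,0],"gripper":0}]';python3 -m crank '[{"delta_rot":[0,0,0],"linear":[0.002,0,0],"gripper":0},{"delta_rot":[0,0,0],"linear":[0.0,0,0],"gripper":0}]'
```

```text
time_s: 16.92
tcp_pos: [0.5717, -0.097, 0.0077]
ee_rot: [[0.999, -0.032, -0.003], [-0.032, -0.999, -0.0], [-0.003, 0.0, -1.0]]
wrist_force: [-3.5, 0.7, 4.6]
gripper_width: 0.453
time_s: 17.18
tcp_pos: [0.572, -0.0971, 0.0077]
ee_rot: [[0.999, -0.032, -0.006], [-0.032, -0.999, -0.0], [-0.006, 0.0, -1.0]]
wrist_force: [-7.2, 2.1, 7.9]
gripper_width: 0.45
time_s: 17.42
tcp_pos: [0.5722, -0.0972, 0.0076]
ee_rot: [[0.999, -0.033, -0.01], [-0.033, -0.999, -0.0], [-0.01, 0.0, -1.0]]
wrist_force: [-9.9, 2.8, 10.0]
gripper_width: 0.456
time_s: 17.68
tcp_pos: [0.5725, -0.0972, 0.0075]
ee_rot: [[0.999, -0.033, -0.013], [-0.033, -0.999, -0.0], [-0.013, 0.001, -1.0]]
wrist_force: [-12.4, 3.0, 13.2]
gripper_width: 0.455
```

```bash
python3 -m crank '[{"delta_rot":[0,0,0],"linear":[0.002,0,0],"gripper":0},{"delta_rot":[0,0,0],"linear":[0.0015,0,0],"gripper":0},{"delta_rot":[0,0,0],"linear":[0,0,0],"gripper":0},{"delta_rot":[0,0,0],"linear":[0,0,0],"gripper":0}]'; python3 -m crank '[{"delta_rot":[0,0,0],"linear":[0,0,0],"gripper":100},{"delta_rot":[0,0,0],"linear":[0,0,0],"gripper":100},{"delta_rot":[0,0,0],"linear":[0,0,0],"gripper":100},{"delta_rot":[0,0,0],"linear":[0,0,0],"gripper":100},{"delta_rot":[0,0,0],"linear":[0,0,-0.05],"gripper":100},{"delta_rot":[0,0,0],"linear":[-0.04,0,-0.05],"gripper":0},{"delta_rot":[0,0,0],"linear":[-0.05,0,0],"gripper":0},{"delta_rot":[0,0,0],"linear":[-0.02,0,0],"gripper":0},{"delta_rot":[0,0,0],"linear":[0,0,0],"gripper":0},{"delta_rot":[0,0,0],"linear":[0,0,0],"gripper":0}]'
python3 - <<'E'
from h import *
plan([.494,-.0945,.0065],-1.9)
c=capture("wrist"); cv2.imwrite("pics/w10.png",c["img"])
E
```

```text
time_s: 18.18
tcp_pos: [0.5731, -0.0974, 0.0072]
ee_rot: [[0.999, -0.034, -0.02], [-0.034, -0.999, -0.0], [-0.019, 0.001, -1.0]]
wrist_force: [-16.8, 3.9, 16.9]
gripper_width: 0.456
time_s: 19.42
tcp_pos: [0.4745, -0.0936, 0.107]
ee_rot: [[1.0, -0.031, 0.002], [-0.031, -1.0, -0.0], [0.002, 0.0, -1.0]]
wrist_force: [-0.1, -0.5, -0.1]
gripper_width: 0.519
t 19.425 tcp [ 0.4745 -0.0936  0.107 ] az -1.8 tilt [ 0.0016 -0.0001] j [  8.1  15.5 -28.2   0.  -46.2  80. ] F [-0.0838 -0.4555 -0.1441] g 0.519
turn z rad 0.0017 tool shift [0.0195 0.0002 0.1005] rows>= 1.7
```

View pics/w10.png

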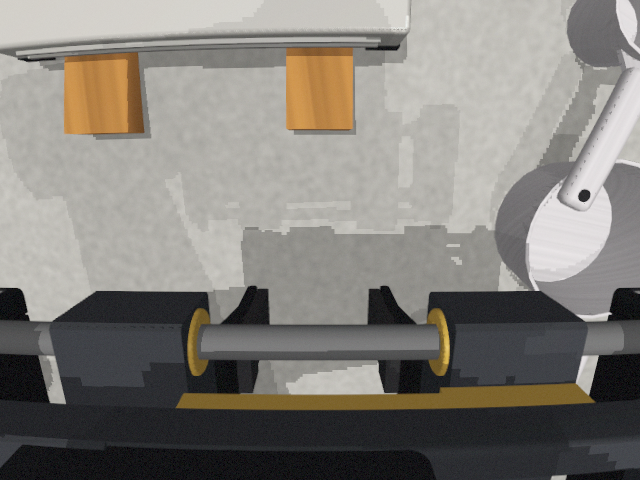

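Run:
```python
from h import *
c=capture("wrist")
print(onplane(c,[(64,133),(142,132),(287,129),(353,129)],.028))
plan([.515,-.0955,.012],-1.9)
```

```text
[[ 0.5607  0.0619  0.028 ]
 [ 0.5582  0.0111  0.028 ]
 [ 0.5559 -0.0778  0.028 ]
 [ 0.5547 -0.1175  0.028 ]]
t 19.525 tcp [ 0.4744 -0.0937  0.1066] az -1.82 tilt [ 0.0004 -0.0001] j [  8.1  15.6 -28.2   0.  -46.2  80. ] F [-0.1435 -0.0099  0.5236] g 0.424
turn z rad 0.0014 tool shift [0.0406 0.0005 0.0946] rows>= 1.7
```

```bash
python3 -m crank '[{"delta_rot":[0,0,0],"linear":[0,0.002,0.05],"gripper":0},{"delta_rot":[0,0,0],"linear":[0.03,0,0.034],"gripper":0},{"delta_rot":[0,0,0],"linear":[0.015,0,0.012],"gripper":0},{"delta_rot":[0,0,0],"linear":[0.01,0,0],"gripper":0},{"delta_rot":[0,0,0],"linear":[0.005,0,0],"gripper":0},{"delta_rot":[0,0,0],"linear":[0.002,0,0],"gripper":0},{"delta_rot":[0,0,0],"linear":[0,0,0],"gripper":0}]'
python3 - <<'E'
from h import *
plan([.515,-.0955,.012],-1.9)
c=capture("wrist"); cv2.imwrite("pics/w11.png",c["img"])
E
```

```text
time_s: 20.4
tcp_pos: [0.5352, -0.0976, 0.0114]
ee_rot: [[0.999, -0.032, 0.001], [-0.032, -0.999, 0.0], [0.001, -0.0, -1.0]]
wrist_force: [0.8, -0.9, -0.0]
gripper_width: 0.004
t 20.4 tcp [ 0.5352 -0.0976  0.0114] az -1.82 tilt [0.0011 0.0002] j [  6.7  28.5 -25.1  -0.  -36.4  81.4] F [ 0.7796 -0.9113 -0.0164] g 0.004
turn z rad 0.0013 tool shift [-0.0203 -0.0015 -0.0006] rows>= 0.3
```

View pics/w11.png

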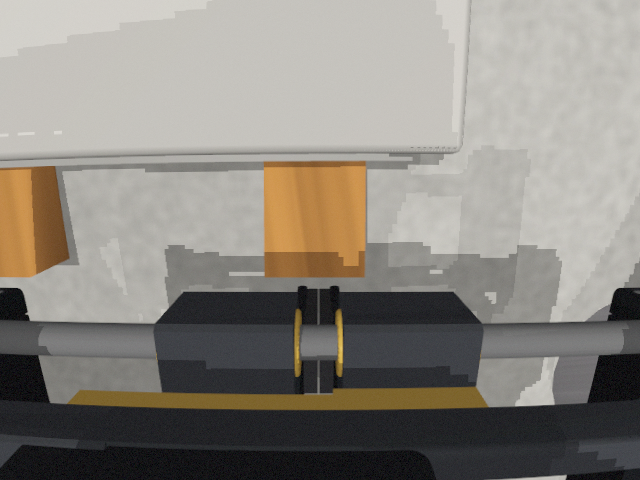

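Both wedges' thick ends are visible (264-365 and about 0-68, row 276), and the closed fingers line up with wedge b. I'll push until I feel contact.

```bash
python3 -m crank '[{"delta_rot":[0,0,0],"linear":[0.004,0,0],"gripper":0},{"delta_rot":[0,0,0],"linear":[0.003,0,0],"gripper":0},{"delta_rot":[0,0,0],"linear":[0,0,0],"gripper":0}]';python3 -m crank '[{"delta_rot":[0,0,0],"linear":[0.003,0,0],"gripper":0},{"delta_rot":[0,0,0],"linear":[0,0,0],"gripper":0},{"delta_rot":[0,0,0],"linear":[0,0,0],"gripper":0}]';python3 -m crank '[{"delta_rot":[0,0,0],"linear":[0.003,0,0],"gripper":0},{"delta_rot":[0,0,0],"linear":[0,0,0],"gripper":0},{"delta_rot":[0,0,0],"linear":[0,0,0],"gripper":0}]'
```

```text
time_s: 20.82
tcp_pos: [0.5424, -0.0979, 0.0108]
ee_rot: [[0.999, -0.032, 0.0], [-0.032, -0.999, 0.0], [0.0, -0.0, -1.0]]
wrist_force: [-0.3, 0.3, -0.3]
gripper_width: 0.007
time_s: 21.2
tcp_pos: [0.545, -0.098, 0.0106]
ee_rot: [[0.999, -0.032, -0.0], [-0.032, -0.999, -0.0], [-0.0, 0.0, -1.0]]
wrist_force: [0.2, -0.2, 0.2]
gripper_width: 0.001
time_s: 21.58
tcp_pos: [0.5451, -0.0983, 0.0101]
ee_rot: [[0.999, -0.033, -0.007], [-0.033, -0.999, -0.0], [-0.007, 0.0, -1.0]]
wrist_force: [-4.6, 1.0, 2.4]
gripper_width: 0.003
```

```bash
python3 -m crank '[{"delta_rot":[0,0,0],"linear":[0.003,0,0],"gripper":0},{"delta_rot":[0,0,0],"linear":[0.002,0,0],"gripper":0},{"delta_rot":[0,0,0],"linear":[0,0,0],"gripper":0},{"delta_rot":[0,0,0],"linear":[0,0,0],"gripper":0}]';python3 -m crank '[{"delta_rot":[0,0,0],"linear":[0.0025,0,0],"gripper":0},{"delta_rot":[0,0,0],"linear":[0,0,0],"gripper":0},{"delta_rot":[0,0,0],"linear":[0,0,0],"gripper":0}]'
```

```text
time_s: 22.08
tcp_pos: [0.5451, -0.0986, 0.0091]
ee_rot: [[0.999, -0.034, -0.017], [-0.034, -0.999, -0.0], [-0.017, 0.001, -1.0]]
wrist_force: [-12.0, 1.5, 6.7]
gripper_width: 0.002
time_s: 22.45
tcp_pos: [0.5453, -0.0989, 0.0088]
ee_rot: [[0.999, -0.035, -0.022], [-0.035, -0.999, -0.0], [-0.022, 0.001, -1.0]]
wrist_force: [-15.6, 3.0, 9.3]
gripper_width: 0.006
```

```bash
python3 -m crank '[{"delta_rot":[0,0,0],"linear":[0.0015,0,0],"gripper":0},{"delta_rot":[0,0,0],"linear":[0,0,0],"gripper":0},{"delta_rot":[0,0,0],"linear":[0,0,0],"gripper":0}]';python3 -m crank '[{"delta_rot":[0,0,0],"linear":[-0.03,0,0],"gripper":0},{"delta_rot":[0,0,0],"linear":[-0.01,-0.05,0],"gripper":0},{"delta_rot":[0,0,0],"linear":[0,-0.05,0],"gripper":0},{"delta_rot":[0,0,0],"linear":[0,-0.04,0],"gripper":0},{"delta_rot":[0,0,0],"linear":[0,0,0],"gripper":0},{"delta_rot":[0,0,0],"linear":[0,0,0],"gripper":0},{"delta_rot":[0,0,0],"linear":[0.018,0,0],"gripper":0},{"delta_rot":[0,0,0],"linear":[0,0,0],"gripper":0},{"delta_rot":[0,0,0],"linear":[0,0,0],"gripper":0}]'
python3 - <<'E'
from h import *
plan([.515,.0425,.012],-1.9)
c=capture("wrist"); cv2.imwrite("pics/w12.png",c["img"])
E
```

```text
time_s: 22.82
tcp_pos: [0.5453, -0.099, 0.0086]
ee_rot: [[0.999, -0.035, -0.025], [-0.035, -0.999, -0.0], [-0.025, 0.001, -1.0]]
wrist_force: [-18.1, 3.2, 10.3]
gripper_width: 0.008
time_s: 23.95
tcp_pos: [0.5388, 0.0413, 0.0105]
ee_rot: [[0.999, -0.034, -0.001], [-0.034, -0.999, -0.0], [-0.001, 0.0, -1.0]]
wrist_force: [-1.1, 1.0, -0.6]
gripper_width: 0.005
t 23.95 tcp [0.5388 0.0413 0.0105] az -1.92 tilt [-0.0011 -0.0002] j [ 21.6  28.3 -25.6  -0.  -36.2  66.5] F [-1.0934  1.0312 -0.5619] g 0.005
turn z rad -0.0004 tool shift [-0.0238 -0.0005 -0.0015] rows>= 0.4
```

View pics/w12.png

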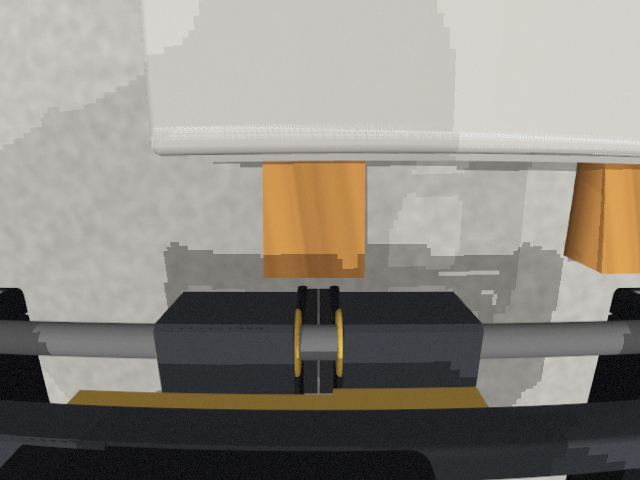

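Fingers are centred on wedge a (263-366). I'll push it the same way.

```bash
python3 -m crank '[{"delta_rot":[0,0,0],"linear":[0.006,0,0],"gripper":0},{"delta_rot":[0,0,0],"linear":[0.004,0,0],"gripper":0},{"delta_rot":[0,0,0],"linear":[0.002,0,0],"gripper":0},{"delta_rot":[0,0,0],"linear":[0,0,0],"gripper":0},{"delta_rot":[0,0,0],"linear":[0,0,0],"gripper":0}]';python3 -m crank '[{"delta_rot":[0,0,0],"linear":[0.004,0,0],"gripper":0},{"delta_rot":[0,0,0],"linear":[0,0,0],"gripper":0},{"delta_rot":[0,0,0],"linear":[0,0,0],"gripper":0}]'
```

```text
time_s: 24.62
tcp_pos: [0.549, 0.0413, 0.01]
ee_rot: [[0.999, -0.032, -0.006], [-0.033, -0.999, -0.001], [-0.006, 0.001, -1.0]]
wrist_force: [-5.9, 0.8, 2.8]
gripper_width: 0.002
time_s: 25.0
tcp_pos: [0.5491, 0.0405, 0.0093]
ee_rot: [[0.999, -0.033, -0.014], [-0.033, -0.999, -0.003], [-0.014, 0.003, -1.0]]
wrist_force: [-11.7, 2.5, 5.3]
gripper_width: 0.007
```

```bash
python3 -m crank '[{"delta_rot":[0,0,0],"linear":[0.003,0,0],"gripper":0},{"delta_rot":[0,0,0],"linear":[0.001,0,0],"gripper":0},{"delta_rot":[0,0,0],"linear":[0,0,0],"gripper":0},{"delta_rot":[0,0,0],"linear":[0,0,0],"gripper":0}]';python3 -m crank '[{"delta_rot":[0,0,0],"linear":[-0.04,0,0],"gripper":0},{"delta_rot":[0,0,0],"linear":[-0.03,0,-0.06],"gripper":0},{"delta_rot":[0,0,0],"linear":[-0.03,0.02,-0.06],"gripper":0},{"delta_rot":[0,0,0],"linear":[0,0.03,-0.06],"gripper":0},{"delta_rot":[0,0,0],"linear":[0,0.02,-0.04],"gripper":100},{"delta_rot":[0,0,0],"linear":[0,0,0],"gripper":100},{"delta_rot":[0,0,0],"linear":[0,0,0],"gripper":100}]'
python3 - <<'E'
from h import *
plan([.515,.0425,.012],-1.9)
c=capture("wrist"); cv2.imwrite("pics/w13.png",c["img"])
cv2.imwrite("pics/s13.png",cv2.resize(capture("scene")["img"][150:400,150:500],None,fx=2.2,fy=2.2,interpolation=cv2.INTER_CUBIC))
E
```

```text
time_s: 25.5
tcp_pos: [0.5493, 0.0398, 0.0086]
ee_rot: [[0.999, -0.034, -0.022], [-0.034, -0.999, -0.004], [-0.021, 0.005, -1.0]]
wrist_force: [-17.3, 3.8, 9.0]
gripper_width: 0.008
time_s: 26.38
tcp_pos: [0.4624, -0.0211, 0.2156]
ee_rot: [[0.999, -0.032, -0.0], [-0.032, -0.999, 0.0], [-0.0, -0.0, -1.0]]
wrist_force: [-0.7, 0.6, -1.2]
gripper_width: 0.261
t 26.375 tcp [ 0.4624 -0.0211  0.2156] az -1.85 tilt [-0.0005  0.0004] j [ 17.6   6.4 -21.9  -0.  -61.7  70.6] F [-0.6798  0.5708 -1.1681] g 0.261
turn z rad 0.0009 tool shift [ 0.0504 -0.0653  0.2036] rows>= 3.7
```

View pics/w13.png

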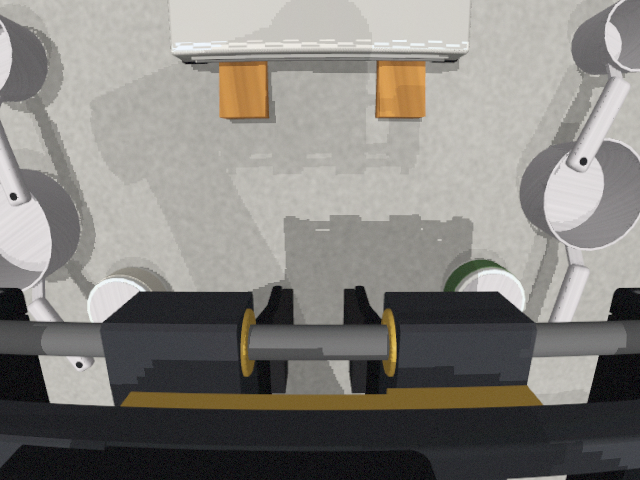

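View pics/s13.png

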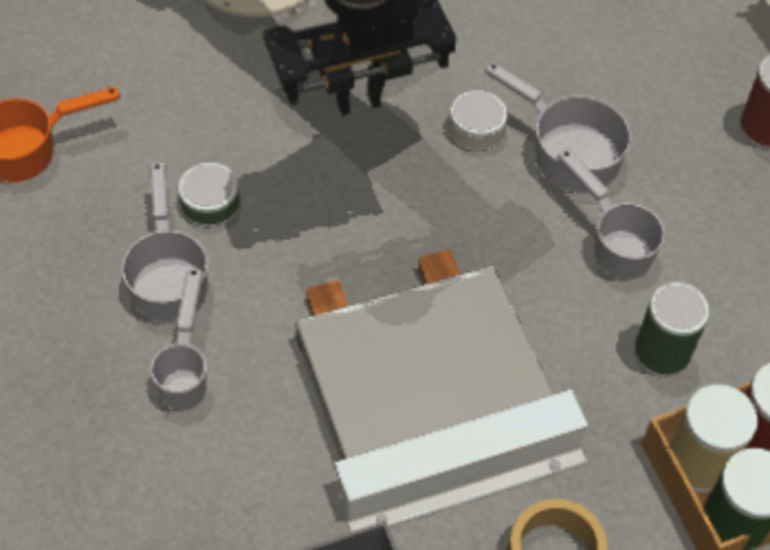

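Both wedges are seated: I pushed the thick ends at 17 to 18 N and neither moved. The wrist picture shows them at 219-267 and 376-425, row 117. Scoop 2 has been knocked; its pan in the scene view moved from 215,272 to about 225,275, so scoop 4's handle now hangs over it. Scoop 1 is next: I'll hover and measure.

```bash
python3 -c "
from h import *
plan([.374,.214,.2],29)"
```

```text
t 26.475 tcp [ 0.4622 -0.021   0.2147] az -1.8 tilt [-0.0027 -0.0005] j [ 17.6   6.5 -21.9  -0.  -61.8  70.6] F [-0.1664 -0.3372 -0.9748] g 0.348
turn z rad -0.5376 tool shift [ 0.0368 -0.2483  0.0147] rows>= 4.2
```

```bash
python3 -m crank '[{"delta_rot":[0,0,-0.18],"linear":[0,0,0],"gripper":70},{"delta_rot":[0,0,-0.18],"linear":[0,0,0],"gripper":70},{"delta_rot":[0,0,-0.178],"linear":[0,0,0],"gripper":70},{"delta_rot":[0,0,0],"linear":[0.009,-0.06,0],"gripper":70},{"delta_rot":[0,0,0],"linear":[0.009,-0.06,0],"gripper":70},{"delta_rot":[0,0,0],"linear":[0.009,-0.06,0.007],"gripper":70},{"delta_rot":[0,0,0],"linear":[0.009,-0.06,0.007],"gripper":70},{"delta_rot":[0,0,0],"linear":[0,-0.008,0],"gripper":70},{"delta_rot":[0,0,0],"linear":[0,0,0],"gripper":70},{"delta_rot":[0,0,0],"linear":[0,0,0],"gripper":70}]'
python3 - <<'E'
from h import *
plan([.374,.214,.2],29)
c=capture("wrist"); cv2.imwrite("pics/w14.png",c["img"])
E
```

```text
time_s: 27.72
tcp_pos: [0.3743, 0.2122, 0.2017]
ee_rot: [[0.875, 0.484, -0.001], [0.484, -0.875, -0.001], [-0.001, 0.001, -1.0]]
wrist_force: [0.3, -0.9, 0.0]
gripper_width: 0.701
t 27.725 tcp [0.3743 0.2122 0.2017] az 28.93 tilt [-0.0006 -0.001 ] j [ 51.4   3.8 -27.    0.  -59.3  67.6] F [ 0.276  -0.89    0.0325] g 0.701
turn z rad -0.0013 tool shift [ 0.0006 -0.0017  0.0017] rows>= 0.0
```

View pics/w14.png

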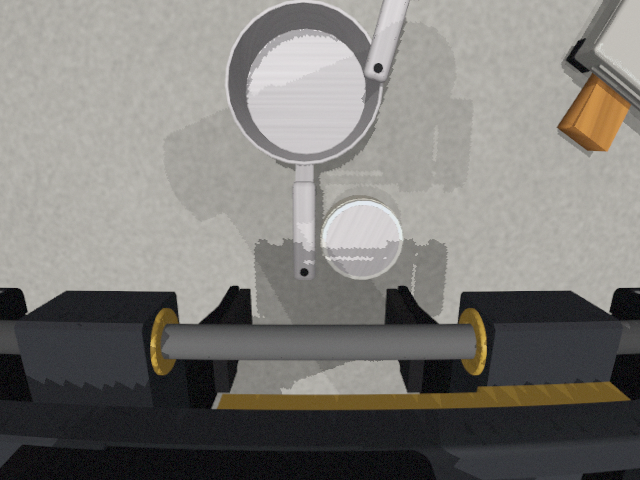

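```bash
cat >> h.py <<'E'
def handle(c,root,tip,pan=None):
    a=onplane(c,[root],.068)[0];b=onplane(c,[tip],.068)[0];d=b-a
    print("handle root",a,"tip",b,"len",np.hypot(*d[:2]),"az",np.degrees(np.arctan2(d[1],d[0]))%360,"mid",(a+b)/2)
def circ(c,pts,z=.054):
    q=onplane(c,pts,z)[:,:2]; A=np.c_[2*q,np.ones(len(q))]; s=np.linalg.lstsq(A,(q**2).sum(1),rcond=None)[0]
    R=np.sqrt(s[2]+s[0]**2+s[1]**2); print("centre",s[:2],"R",R,"res",np.abs(np.linalg.norm(q-s[:2],axis=1)-R).max()); return s[:2]
E
python3 - <<'E'
from h import *
c=capture("wrist")
handle(c,(304,182),(304,279))
circ(c,[(226,80),(304,0),(303,165),(250,142),(355,148)])
handle(c,(405,0),(377,80))
E
```

```text
handle root [0.4075 0.2425 0.068 ] tip [0.3389 0.2055 0.068 ] len 0.07797354294343888 az 208.32162999140095 mid [0.3732 0.224  0.068 ]
centre [0.4707 0.2762] R 0.06002588466132197 res 0.00042525649327470466
handle root [0.5537 0.2415 0.068 ] tip [0.4975 0.2314 0.068 ] len 0.05711251640043967 az 190.19386000329152 mid [0.5256 0.2365 0.068 ]
```

```bash
python3 -c "
from h import *
plan([.379,.2267,.047],28.4)"
```

```text
t 27.825 tcp [0.3745 0.2121 0.202 ] az 28.88 tilt [-0.0002 -0.0003] j [ 51.3   3.8 -27.    0.  -59.2  67.5] F [ 0.2565 -0.6574  0.8319] g 0.701
turn z rad 0.0083 tool shift [ 0.0109 -0.0107  0.155 ] rows>= 2.6
```

```bash
python3 -m crank '[{"delta_rot":[0,0,0.008],"linear":[0.011,-0.011,0],"gripper":70},{"delta_rot":[0,0,0],"linear":[0,0,0.06],"gripper":70},{"delta_rot":[0,0,0],"linear":[0,0,0.05],"gripper":70},{"delta_rot":[0,0,0],"linear":[0,0,0.03],"gripper":70},{"delta_rot":[0,0,0],"linear":[0,0,0.015],"gripper":70},{"delta_rot":[0,0,0],"linear":[0,0,0],"gripper":70},{"delta_rot":[0,0,0],"linear":[0,0,0],"gripper":70}]'
python3 - <<'E'
from h import *
plan([.379,.2267,.047],28.4)
c=capture("wrist"); cv2.imwrite("pics/w15.png",c["img"])
E
```

```text
time_s: 28.7
tcp_pos: [0.3792, 0.2289, 0.0477]
ee_rot: [[0.879, 0.478, 0.001], [0.478, -0.879, 0.001], [0.002, -0.0, -1.0]]
wrist_force: [0.4, -0.2, -0.0]
gripper_width: 0.699
t 28.7 tcp [0.3792 0.2289 0.0477] az 28.53 tilt [0.0011 0.0011] j [ 52.3  17.5 -37.4   0.  -35.   66.2] F [ 0.4465 -0.1719 -0.01  ] g 0.699
turn z rad 0.0023 tool shift [-0.0012  0.0019  0.0007] rows>= 0.0
```

View pics/w15.png

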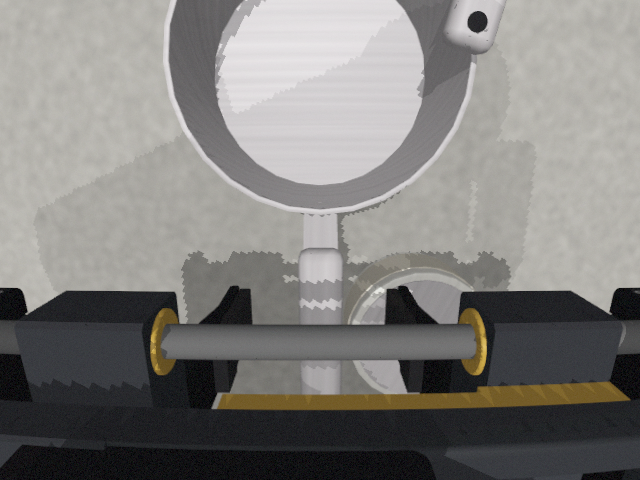

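```bash
python3 -m crank '[{"delta_rot":[0,0,0],"linear":[0,0,0],"gripper":0},{"delta_rot":[0,0,0],"linear":[0,0,0],"gripper":0},{"delta_rot":[0,0,0],"linear":[0,0,0],"gripper":0},{"delta_rot":[0,0,0],"linear":[0,0,0],"gripper":0},{"delta_rot":[0,0,0],"linear":[0,0,0],"gripper":0},{"delta_rot":[0,0,0],"linear":[0,0,0],"gripper":0},{"delta_rot":[0,0,0],"linear":[-0.012,-0.006,0],"gripper":0},{"delta_rot":[0,0,0],"linear":[-0.012,-0.006,0],"gripper":0},{"delta_rot":[0,0,0],"linear":[-0.012,-0.006,0],"gripper":0},{"delta_rot":[0,0,0],"linear":[0,0,0],"gripper":0}]'
python3 - <<'E'
from h import *
plan([.339,.2267,.047],28.4)
c=capture("wrist"); cv2.imwrite("pics/w16.png",c["img"])
E
```

```text
time_s: 30.0
tcp_pos: [0.3365, 0.2261, 0.0472]
ee_rot: [[0.878, 0.479, -0.001], [0.479, -0.878, -0.001], [-0.002, 0.0, -1.0]]
wrist_force: [-0.6, -0.7, 0.0]
gripper_width: 0.206
t 30.0 tcp [0.3365 0.2261 0.0472] az 28.65 tilt [-0.0011 -0.0011] j [ 57.1  14.7 -42.3  -0.  -33.2  61.6] F [-0.6452 -0.6812  0.0435] g 0.206
turn z rad 0.0043 tool shift [0.0025 0.0007 0.0002] rows>= 0.0
```

View pics/w16.png

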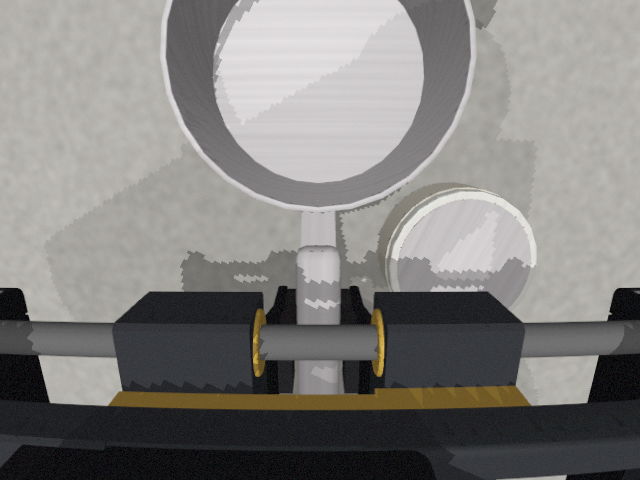

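```bash
python3 -m crank '[{"delta_rot":[0,0,0],"linear":[0,0,-0.02],"gripper":0},{"delta_rot":[0,0,0],"linear":[0,0,-0.04],"gripper":0},{"delta_rot":[0,0,0],"linear":[0,0,-0.05],"gripper":0},{"delta_rot":[0,0,0],"linear":[0,0,-0.03],"gripper":0},{"delta_rot":[0,0,0],"linear":[0,0,0],"gripper":0},{"delta_rot":[0,0,0],"linear":[0,0,0],"gripper":0}]'
python3 - <<'E'
from h import *
plan([.6,-.08,.187],60)
c=capture("wrist"); cv2.imwrite("pics/w17.png",c["img"])
cv2.imwrite("pics/s17.png",cv2.resize(capture("scene")["img"][80:330,250:600],None,fx=2.2,fy=2.2,interpolation=cv2.INTER_CUBIC))
E
```

```text
time_s: 30.8
tcp_pos: [0.3371, 0.2256, 0.1854]
ee_rot: [[0.879, 0.477, -0.003], [0.477, -0.879, -0.003], [-0.004, 0.001, -1.0]]
wrist_force: [-0.7, 0.2, -2.9]
gripper_width: 0.203
t 30.8 tcp [0.3371 0.2256 0.1854] az 28.5 tilt [-0.003  -0.0027] j [ 57.    2.3 -31.2  -0.1 -56.7  61.6] F [-0.6895  0.2039 -2.9143] g 0.203
turn z rad -0.5498 tool shift [-0.1332  0.3805 -0.0016] rows>= 6.7
```

View pics/w17.png

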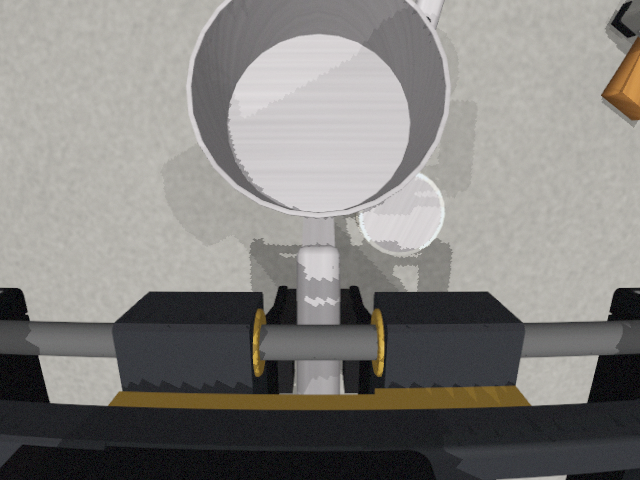

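View pics/s17.png

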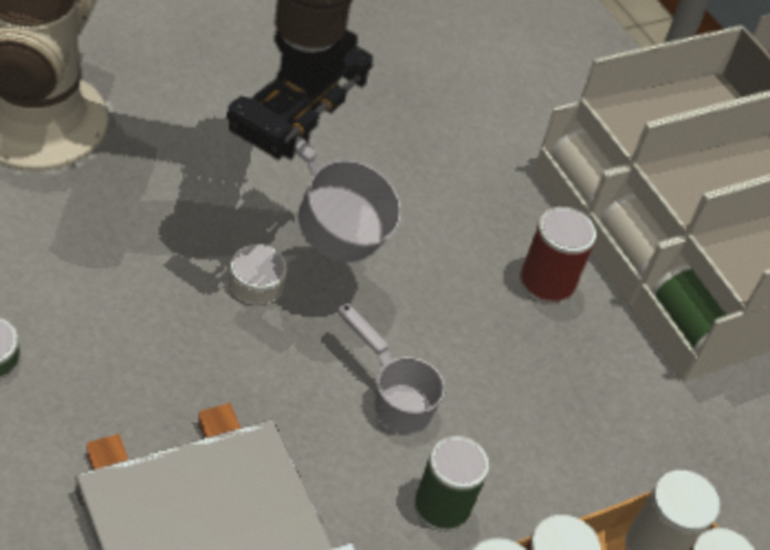

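The scoop is held, but the pan has sagged nose down: its rim now spans only 187-450 in the wrist view, against 163-475 before. I'll check for creep and measure the tilt.

Run:
```python
from h import *
c=capture("wrist"); c=capture("wrist");c=capture("wrist")
cv2.imwrite("pics/w18.png",c["img"])
# project level pan rim for reference vs seen
s=r.sense();p=s["tcp_pos"];R=s["ee_rot"]
for th in (0,5,10,15,20):
    t=np.radians(th)
    # pivot at grip point (18.7mm behind tcp), pan centre 104 ahead; rim centre 8mm above... grip z=62+... 
    G=p+R@np.array([0,0,-.0187]); gz=.047+.0187
    out=[]
    for off in (104-60,104+60):
        v=np.array([off/1000*np.cos(t)+(.054-gz)*np.sin(t),0,off/1000*np.sin(t)-(.054-gz)*np.cos(t)])
        out.append(G+R@v)
    for sd in (-.06,.06):
        off=104
        v=np.array([off/1000*np.cos(t)+(.054-gz)*np.sin(t),sd,off/1000*np.sin(t)-(.054-gz)*np.cos(t)])
        out.append(G+R@v)
    print(th,proj(c,out).round(0).tolist())
```

```text
0 [[318.0, 214.0], [317.0, -119.0], [159.0, 58.0], [476.0, 58.0]]
5 [[318.0, 215.0], [317.0, -92.0], [168.0, 66.0], [467.0, 66.0]]
10 [[318.0, 217.0], [317.0, -66.0], [176.0, 76.0], [459.0, 75.0]]
15 [[318.0, 220.0], [317.0, -42.0], [183.0, 86.0], [452.0, 86.0]]
20 [[318.0, 223.0], [317.0, -18.0], [190.0, 97.0], [446.0, 96.0]]
```

View pics/w18.png

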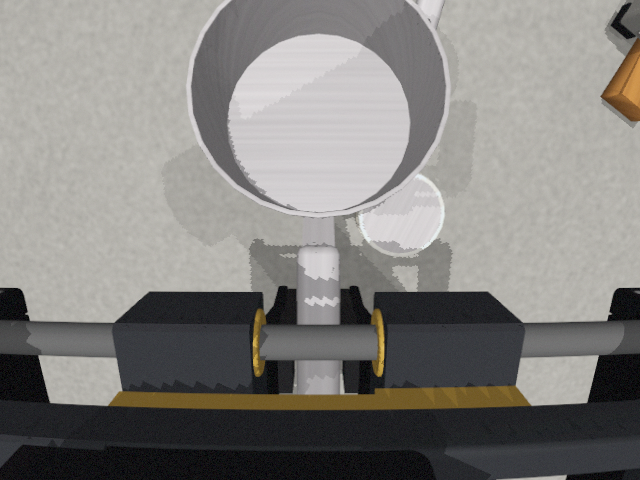

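```bash
python3 -c "
from h import *
plan([.6425,-.1068,.22],50)"
```

```text
t 31.05 tcp [0.3378 0.2263 0.186 ] az 28.54 tilt [-0.0016 -0.0022] j [ 57.    2.3 -31.1  -0.  -56.7  61.6] F [-0.6187  0.0081 -1.8442] g 0.206
turn z rad -0.3745 tool shift [-0.0593  0.4475 -0.034 ] rows>= 7.5
```

```bash
python3 -m crank '[{"delta_rot":[0,0,-0.125],"linear":[0,0,-0.034],"gripper":0},{"delta_rot":[0,0,-0.125],"linear":[0,0,0],"gripper":0},{"delta_rot":[0,0,-0.1245],"linear":[0,0,0],"gripper":0},{"delta_rot":[0,0,0],"linear":[-0.003,0.025,0],"gripper":0},{"delta_rot":[0,0,0],"linear":[-0.006,0.045,0],"gripper":0},{"delta_rot":[0,0,0],"linear":[-0.007,0.05,0],"gripper":0},{"delta_rot":[0,0,0],"linear":[-0.007,0.05,0],"gripper":0},{"delta_rot":[0,0,0],"linear":[-0.007,0.055,0],"gripper":0},{"delta_rot":[0,0,0],"linear":[-0.007,0.055,0],"gripper":0},{"delta_rot":[0,0,0],"linear":[-0.007,0.055,0],"gripper":0}]'
python3 -m crank '[{"delta_rot":[0,0,0],"linear":[-0.007,0.055,0],"gripper":0},{"delta_rot":[0,0,0],"linear":[-0.006,0.04,0],"gripper":0},{"delta_rot":[0,0,0],"linear":[-0.0023,0.0175,0],"gripper":0},{"delta_rot":[0,0.1,0],"linear":[0,0,0],"gripper":0},{"delta_rot":[0,0.1,0],"linear":[0,0,0],"gripper":0},{"delta_rot":[0,0.1,0],"linear":[0,0,0],"gripper":0},{"delta_rot":[0,0,0],"linear":[0,0,0],"gripper":0},{"delta_rot":[0,0,0],"linear":[0,0,0],"gripper":0}]'
python3 - <<'E'
from h import *
plan([.6425,-.1068,.22],50)
c=capture("wrist"); cv2.imwrite("pics/w19.png",c["img"])
cv2.imwrite("pics/s19.png",cv2.resize(capture("scene")["img"][80:380,150:500],None,fx=2.2,fy=2,interpolation=cv2.INTER_CUBIC))
E
```

```text
time_s: 32.3
tcp_pos: [0.5675, -0.0238, 0.2202]
ee_rot: [[0.643, 0.766, -0.001], [0.766, -0.643, -0.0], [-0.001, -0.001, -1.0]]
wrist_force: [1.2, 0.7, -3.2]
gripper_width: 0.206
time_s: 33.3
tcp_pos: [0.6426, -0.106, 0.2208]
ee_rot: [[0.614, 0.767, 0.188], [0.733, -0.642, 0.225], [0.294, -0.001, -0.956]]
wrist_force: [0.5, -0.3, -1.9]
gripper_width: 0.2
t 33.3 tcp [ 0.6426 -0.106   0.2208] az 50.04 tilt [0.1882 0.2254] j [ -2.   21.2   2.7 -15.3 -61.7 148.2] F [ 0.5473 -0.3169 -1.9016] g 0.2
turn z rad 0.0006 tool shift [-0.0007  0.0004  0.0008] rows>= 0.0
```

View pics/w19.png

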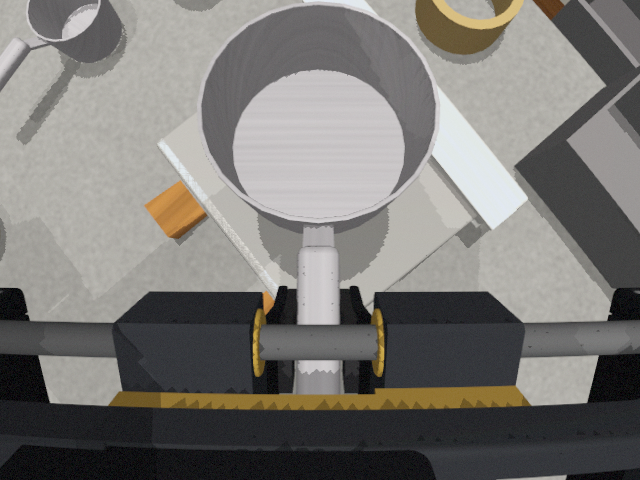

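View pics/s19.png

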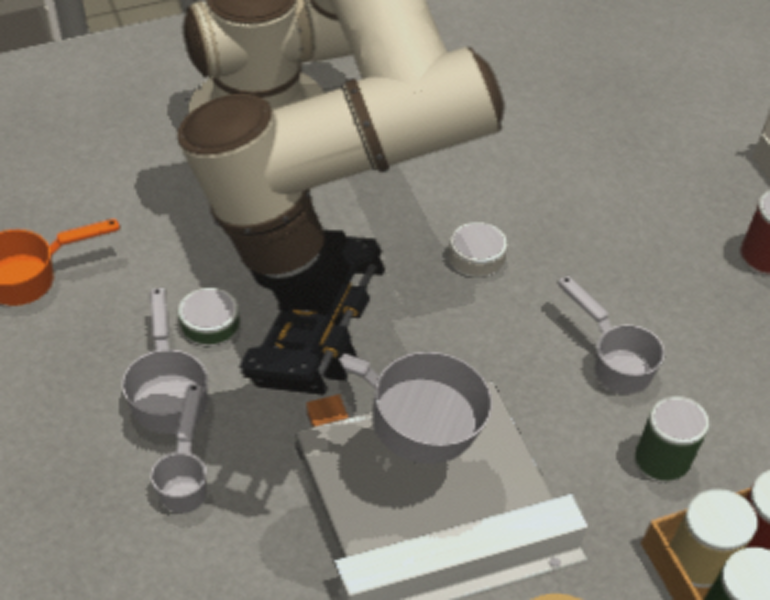

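```bash
cat >> h.py <<'E'
def sagtab(c,grip,Rr,gz=.0657,ths=(0,10,15,20,25,30,35,40)):
    """pixel positions of rim near/far/left/right for sag angles, scoop gripped grip (m) from axis"""
    s=r.sense();p=s["tcp_pos"];R=s["ee_rot"];G=p+R@np.array([0,0,-.0187])
    for th in ths:
        t=np.radians(th);out=[]
        for off,sd in ((grip-Rr,0),(grip+Rr,0),(grip,-Rr),(grip,Rr)):
            out.append(G+R@np.array([off*np.cos(t)+(.054-gz)*np.sin(t),sd,off*np.sin(t)-(.054-gz)*np.cos(t)]))
        v=R@np.array([grip*np.cos(t)+(.0-gz)*np.sin(t),0,grip*np.sin(t)+gz*np.cos(t)])
        ax=R@np.array([-np.sin(t)*-1,0,-np.cos(t)]) 
        print(th,proj(c,out).round(0).tolist(),"base ctr",G+v,"incl",np.degrees(np.arcsin((R@np.array([np.cos(t),0,np.sin(t)]))[2])).round(1))
E
python3 - <<'E'
from h import *
sagtab(capture("wrist"),.104,.06)
E
```

```text
0 [[318.0, 214.0], [318.0, -117.0], [160.0, 59.0], [476.0, 59.0]] base ctr [ 0.7156 -0.0187  0.2064] incl 17.1
10 [[318.0, 217.0], [318.0, -65.0], [177.0, 77.0], [459.0, 76.0]] base ctr [ 0.7109 -0.0243  0.1863] incl 7.1
15 [[318.0, 220.0], [318.0, -41.0], [184.0, 87.0], [452.0, 87.0]] base ctr [ 0.7077 -0.0281  0.1768] incl 2.1
20 [[318.0, 223.0], [318.0, -17.0], [190.0, 97.0], [446.0, 97.0]] base ctr [ 0.7039 -0.0326  0.1677] incl -2.9
25 [[318.0, 227.0], [318.0, 6.0], [196.0, 109.0], [440.0, 108.0]] base ctr [ 0.6997 -0.0376  0.1592] incl -7.9
30 [[318.0, 231.0], [318.0, 27.0], [201.0, 120.0], [435.0, 120.0]] base ctr [ 0.6951 -0.0432  0.1514] incl -12.9
35 [[318.0, 236.0], [318.0, 48.0], [206.0, 132.0], [430.0, 132.0]] base ctr [ 0.69   -0.0493  0.1441] incl -17.9
40 [[318.0, 241.0], [318.0, 68.0], [210.0, 144.0], [426.0, 144.0]] base ctr [ 0.6845 -0.0558  0.1376] incl -22.9
```

```bash
python3 -m crank '[{"delta_rot":[0,0.06,0],"linear":[0,0,0],"gripper":0},{"delta_rot":[0,0.06,0],"linear":[0,0,0],"gripper":0},{"delta_rot":[0,0.02,0],"linear":[0,0,0],"gripper":0},{"delta_rot":[0,0,0],"linear":[0,0,0],"gripper":0},{"delta_rot":[0,0,0],"linear":[0,0,0],"gripper":0}]'
python3 - <<'E'
from h import *
c=capture("wrist"); cv2.imwrite("pics/w20.png",c["img"])
sagtab(c,.104,.06,ths=(20,22,24,25,26,28,30)); plan([.6425,-.1068,.22],50)
E
```

```text
time_s: 34.08
tcp_pos: [0.643, -0.106, 0.2211]
ee_rot: [[0.581, 0.767, 0.273], [0.694, -0.642, 0.326], [0.425, 0.0, -0.905]]
wrist_force: [-0.2, 0.3, -2.7]
gripper_width: 0.203
20 [[318.0, 223.0], [318.0, -17.0], [190.0, 98.0], [446.0, 98.0]] base ctr [ 0.7082 -0.0281  0.1819] incl 5.2
22 [[318.0, 225.0], [318.0, -8.0], [193.0, 102.0], [443.0, 102.0]] base ctr [ 0.7069 -0.0296  0.1782] incl 3.2
24 [[318.0, 226.0], [318.0, 1.0], [195.0, 107.0], [441.0, 106.0]] base ctr [ 0.7055 -0.0313  0.1744] incl 1.2
25 [[318.0, 227.0], [318.0, 6.0], [196.0, 109.0], [440.0, 109.0]] base ctr [ 0.7048 -0.0322  0.1726] incl 0.2
26 [[318.0, 228.0], [318.0, 10.0], [197.0, 111.0], [439.0, 111.0]] base ctr [ 0.7041 -0.033   0.1708] incl -0.8
28 [[318.0, 230.0], [318.0, 19.0], [199.0, 116.0], [437.0, 116.0]] base ctr [ 0.7025 -0.0349  0.1672] incl -2.8
30 [[318.0, 232.0], [318.0, 27.0], [201.0, 120.0], [435.0, 120.0]] base ctr [ 0.7009 -0.0368  0.1638] incl -4.8
t 34.125 tcp [ 0.643  -0.1059  0.2211] az 50.05 tilt [0.2732 0.3261] j [ -6.   20.4   2.5 -24.1 -59.7 156.1] F [-0.6725 -0.9537 -2.1157] g 0.206
turn z rad 0.0008 tool shift [-0.001   0.0002  0.0011] rows>= 0.0
```

View pics/w20.png

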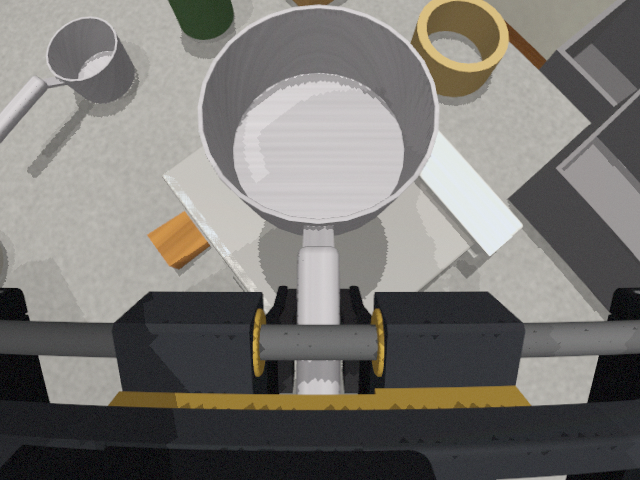

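```bash
python3 -m crank '[{"delta_rot":[0,0,0],"linear":[-0.0085,0,0.0181],"gripper":0},{"delta_rot":[0,0,0],"linear":[-0.0127,0,0.0271],"gripper":0},{"delta_rot":[0,0,0],"linear":[-0.0127,0,0.0271],"gripper":0},{"delta_rot":[0,0,0],"linear":[-0.0085,0,0.0181],"gripper":0},{"delta_rot":[0,0,0],"linear":[-0.0051,0,0.0109],"gripper":0},{"delta_rot":[0,0,0],"linear":[0,0,0],"gripper":0},{"delta_rot":[0,0,0],"linear":[0,0,0],"gripper":0}]'; python3 -m crank '[{"delta_rot":[0,0,0],"linear":[-0.0013,0,0.0027],"gripper":0},{"delta_rot":[0,0,0],"linear":[0,0,0],"gripper":0},{"delta_rot":[0,0,0],"linear":[0,0,0],"gripper":0}]'
python3 -m crank '[{"delta_rot":[0,0,0],"linear":[-0.0013,0,0.0027],"gripper":0},{"delta_rot":[0,0,0],"linear":[0,0,0],"gripper":0},{"delta_rot":[0,0,0],"linear":[0,0,0],"gripper":0}]'
```

```text
time_s: 35.0
tcp_pos: [0.6438, -0.1064, 0.1104]
ee_rot: [[0.58, 0.766, 0.276], [0.693, -0.643, 0.326], [0.427, 0.002, -0.904]]
wrist_force: [-0.4, 0.5, -2.0]
gripper_width: 0.207
time_s: 35.38
tcp_pos: [0.643, -0.1062, 0.1066]
ee_rot: [[0.581, 0.766, 0.274], [0.693, -0.643, 0.326], [0.426, 0.0, -0.905]]
wrist_force: [1.0, -0.1, -3.3]
gripper_width: 0.205
time_s: 35.75
tcp_pos: [0.6429, -0.1062, 0.1032]
ee_rot: [[0.582, 0.766, 0.274], [0.693, -0.643, 0.326], [0.426, -0.0, -0.905]]
wrist_force: [-0.4, 0.5, -2.9]
gripper_width: 0.205
```

```bash
python3 -m crank '[{"delta_rot":[0,0,0],"linear":[-0.0009,0,0.0018],"gripper":0},{"delta_rot":[0,0,0],"linear":[0,0,0],"gripper":0},{"delta_rot":[0,0,0],"linear":[0,0,0],"gripper":0}]'; python3 -m crank '[{"delta_rot":[0,0,0],"linear":[-0.0009,0,0.0018],"gripper":0},{"delta_rot":[0,0,0],"linear":[0,0,0],"gripper":0},{"delta_rot":[0,0,0],"linear":[0,0,0],"gripper":0}]'
python3 -m crank '[{"delta_rot":[0,0,0],"linear":[-0.0009,0,0.0018],"gripper":0},{"delta_rot":[0,0,0],"linear":[0,0,0],"gripper":0},{"delta_rot":[0,0,0],"linear":[0,0,0],"gripper":0}]'
```

```text
time_s: 36.12
tcp_pos: [0.6431, -0.1063, 0.1016]
ee_rot: [[0.581, 0.766, 0.274], [0.693, -0.643, 0.326], [0.426, 0.001, -0.905]]
wrist_force: [-1.1, -0.9, -0.9]
gripper_width: 0.197
time_s: 36.5
tcp_pos: [0.6431, -0.1065, 0.0996]
ee_rot: [[0.581, 0.766, 0.275], [0.693, -0.643, 0.326], [0.426, 0.001, -0.905]]
wrist_force: [-1.1, -2.0, 1.2]
gripper_width: 0.204
time_s: 36.88
tcp_pos: [0.643, -0.1065, 0.0973]
ee_rot: [[0.581, 0.766, 0.274], [0.693, -0.643, 0.326], [0.426, 0.001, -0.905]]
wrist_force: [-1.1, -1.0, 1.6]
gripper_width: 0.203
```

```bash
python3 -m crank '[{"delta_rot":[0,0,0],"linear":[0,0,0],"gripper":60},{"delta_rot":[0,0,0],"linear":[0,0,0],"gripper":60},{"delta_rot":[0,0,0],"linear":[0,0,0],"gripper":60},{"delta_rot":[0,0,0],"linear":[0,0,0],"gripper":60},{"delta_rot":[0,0,0],"linear":[0,0,-0.04],"gripper":60},{"delta_rot":[0,-0.1,0],"linear":[0,0,-0.05],"gripper":60},{"delta_rot":[0,-0.17,0],"linear":[0,0,-0.03],"gripper":60},{"delta_rot":[0,-0.17,0],"linear":[0,0,0],"gripper":60},{"delta_rot":[0,0,0],"linear":[0,0,0],"gripper":60},{"delta_rot":[0,0,0],"linear":[0,0,0],"gripper":60}]'
python3 - <<'E'
from h import *
c=capture("wrist"); cv2.imwrite("pics/w21.png",c["img"])
plan([.38,-.25,.2],-2)
E
```

```text
time_s: 38.12
tcp_pos: [0.6114, -0.143, 0.2063]
ee_rot: [[0.643, 0.766, -0.001], [0.766, -0.643, 0.001], [0.001, -0.001, -1.0]]
wrist_force: [-0.7, -0.3, 0.5]
gripper_width: 0.597
t 38.175 tcp [ 0.6113 -0.1436  0.2065] az 49.96 tilt [-0.0002  0.0012] j [  1.5  23.   -0.4  -0.1 -66.6 138.5] F [-0.0708 -0.0131  0.4898] g 0.602
turn z rad 0.9069 tool shift [-0.2275  0.1144  0.0065] rows>= 4.2
```

View pics/w21.png

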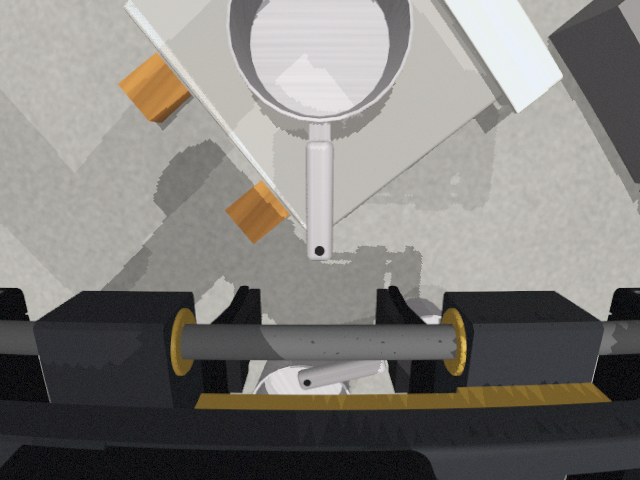

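Scoop 1 sits level on the deck (rim 228-411, handle 320,140-258). Next, scoop 2.

Run:
```python
from h import *
c=capture("wrist")
circ(c,[(229,40),(240,75),(319,124),(400,75),(411,35),(265,103),(375,102)],.102)
a=onplane(c,[(319,141)],.116)[0];b=onplane(c,[(319,259)],.116)[0];d=b-a;print(a,b,np.hypot(*d[:2]),np.degrees(np.arctan2(d[1],d[0]))%360)
```

```text
centre [ 0.7046 -0.034 ] R 0.05845399695445532 res 0.0007673985483361498
[ 0.6591 -0.0874  0.116 ] [ 0.609 -0.147  0.116] 0.07794085077983862 229.95819038120277
```

```bash
python3 -m crank '[{"delta_rot":[0,0,0.182],"linear":[0,0,0],"gripper":60},{"delta_rot":[0,0,0.182],"linear":[0,0,0],"gripper":60},{"delta_rot":[0,0,0.182],"linear":[0,0,0],"gripper":60},{"delta_rot":[0,0,0.182],"linear":[0,0,0],"gripper":60},{"delta_rot":[0,0,0.18],"linear":[0,0,0],"gripper":60},{"delta_rot":[0,0,0],"linear":[-0.05,0.027,0],"gripper":60},{"delta_rot":[0,0,0],"linear":[-0.05,0.027,0],"gripper":60},{"delta_rot":[0,0,0],"linear":[-0.05,0.027,0],"gripper":60},{"delta_rot":[0,0,0],"linear":[-0.05,0.027,0],"gripper":60},{"delta_rot":[0,0,0],"linear":[-0.027,0.007,0],"gripper":60}]'
python3 -m crank '[{"delta_rot":[0,0,0],"linear":[0,0,0],"gripper":60},{"delta_rot":[0,0,0],"linear":[0,0,0],"gripper":60}]'
python3 - <<'E'
from h import *
c=capture("wrist"); cv2.imwrite("pics/w22.png",c["img"])
plan([.38,-.25,.2],-2)
E
```

```text
time_s: 39.48
tcp_pos: [0.3778, -0.2515, 0.2072]
ee_rot: [[0.999, -0.039, 0.001], [-0.039, -0.999, 0.001], [0.001, -0.001, -1.0]]
wrist_force: [0.7, 0.3, 0.1]
gripper_width: 0.602
time_s: 39.72
tcp_pos: [0.3813, -0.2507, 0.2074]
ee_rot: [[0.999, -0.036, 0.002], [-0.036, -0.999, -0.0], [0.002, 0.0, -1.0]]
wrist_force: [-0.4, 0.2, -0.4]
gripper_width: 0.601
t 39.775 tcp [ 0.3815 -0.2505  0.2071] az -2.04 tilt [ 0.0011 -0.0001] j [-12.8   6.2 -23.5  -0.  -60.3 100.8] F [ 0.3467 -0.3753  0.0645] g 0.599
turn z rad -0.0007 tool shift [-0.0015 -0.0004  0.0071] rows>= 0.1
```

View pics/w22.png

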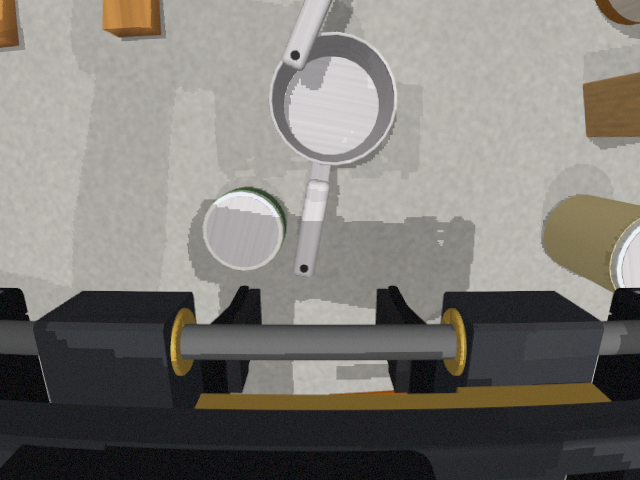

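Run:
```python
from h import *
c=capture("wrist")
handle(c,(318,180),(303,275))
p=circ(c,[(270,98),(397,98),(330,165),(338,33),(285,143),(380,143)])
handle(c,(325,0),(293,65))
a=np.radians(171.4)
g=p+.078*np.array([np.cos(a),np.sin(a)]);print(g)
```

```text
handle root [ 0.4265 -0.2523  0.068 ] tip [ 0.3497 -0.2371  0.068 ] len 0.07835859086618348 az 168.8549278070839 mid [ 0.3881 -0.2447  0.068 ]
centre [ 0.4859 -0.2662] R 0.049261901257695716 res 0.0003403758993967623
handle root [ 0.5539 -0.2618  0.068 ] tip [ 0.5106 -0.2371  0.068 ] len 0.049832602070848685 az 150.24708223559298 mid [ 0.5322 -0.2495  0.068 ]
[ 0.4088 -0.2546]
```

```bash
python3 -c "
from h import *
plan([.4075,-.2500,.047],-11.5)"
```

```text
t 39.825 tcp [ 0.3817 -0.2503  0.207 ] az -2.01 tilt [ 0.0006 -0.    ] j [-12.8   6.2 -23.5  -0.  -60.3 100.8] F [0.0673 0.768  0.2317] g 0.597
turn z rad 0.1656 tool shift [ 0.0253 -0.0055  0.16  ] rows>= 2.7
```

```bash
python3 -m crank '[{"delta_rot":[0,0,0.166],"linear":[0,0,0],"gripper":60},{"delta_rot":[0,0,0],"linear":[0.025,-0.0055,0.02],"gripper":60},{"delta_rot":[0,0,0],"linear":[0,0,0.06],"gripper":60},{"delta_rot":[0,0,0],"linear":[0,0,0.04],"gripper":60},{"delta_rot":[0,0,0],"linear":[0,0,0.025],"gripper":60},{"delta_rot":[0,0,0],"linear":[0,0,0.015],"gripper":60},{"delta_rot":[0,0,0],"linear":[0,0,0],"gripper":60},{"delta_rot":[0,0,0],"linear":[0,0,0],"gripper":60}]'
python3 - <<'E'
from h import *
plan([.4075,-.2500,.047],-11.5)
c=capture("wrist"); cv2.imwrite("pics/w23.png",c["img"])
E
```

```text
time_s: 40.83
tcp_pos: [0.4074, -0.2499, 0.0473]
ee_rot: [[0.98, -0.199, 0.001], [-0.199, -0.98, -0.0], [0.001, 0.0, -1.0]]
wrist_force: [0.3, -0.3, -0.4]
gripper_width: 0.601
t 40.825 tcp [ 0.4074 -0.2499  0.0473] az -11.49 tilt [ 0.0009 -0.0004] j [-12.   20.3 -32.7   0.  -37.   90.5] F [ 0.3067 -0.2539 -0.4397] g 0.601
turn z rad 0.0003 tool shift [0.0001 0.0001 0.0003] rows>= 0.0
```

View pics/w23.png

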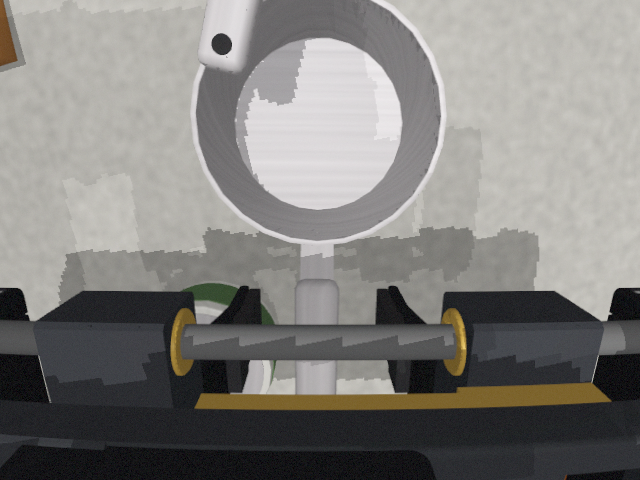

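```bash
python3 -m crank '[{"delta_rot":[0,0,0],"linear":[0,0,0],"gripper":0},{"delta_rot":[0,0,0],"linear":[0,0,0],"gripper":0},{"delta_rot":[0,0,0],"linear":[0,0,0],"gripper":0},{"delta_rot":[0,0,0],"linear":[0,0,0],"gripper":0},{"delta_rot":[0,0,0],"linear":[0,0,0],"gripper":0},{"delta_rot":[0,0,0],"linear":[0,0,0],"gripper":0},{"delta_rot":[0,0,0],"linear":[-0.01,0.009,0],"gripper":0},{"delta_rot":[0,0,0],"linear":[-0.01,0.009,0],"gripper":0},{"delta_rot":[0,0,0],"linear":[-0.01,0.009,0],"gripper":0},{"delta_rot":[0,0,0],"linear":[0,0,0],"gripper":0}]'
python3 - <<'E'
from h import *
c=capture("wrist"); cv2.imwrite("pics/w24.png",c["img"])
E
python3 -m crank '[{"delta_rot":[0,0,0],"linear":[0,0,-0.01],"gripper":0},{"delta_rot":[0,0,0],"linear":[0,0,-0.02],"gripper":0},{"delta_rot":[0,0,0],"linear":[0,0,-0.03],"gripper":0},{"delta_rot":[0,0,0],"linear":[0,0,-0.03],"gripper":0},{"delta_rot":[0,0,0],"linear":[0,0,-0.03],"gripper":0},{"delta_rot":[0,0,0],"linear":[0,0,-0.03],"gripper":0},{"delta_rot":[0,0,0],"linear":[0,0,-0.015],"gripper":0},{"delta_rot":[0,0,0],"linear":[0,0,0],"gripper":0},{"delta_rot":[0,0,0],"linear":[0,0,0],"gripper":0}]'
python3 - <<'E'
from h import *
c=capture("wrist"); cv2.imwrite("pics/w25.png",c["img"])
sagtab(c,.08,.05,ths=(0,5,10,15,20,25))
E
```

```text
time_s: 42.12
tcp_pos: [0.3698, -0.2709, 0.047]
ee_rot: [[0.979, -0.202, -0.002], [-0.202, -0.979, 0.0], [-0.002, 0.0, -1.0]]
wrist_force: [-2.3, 0.5, 2.3]
gripper_width: 0.202
time_s: 43.3
tcp_pos: [0.371, -0.2698, 0.2111]
ee_rot: [[0.98, -0.2, -0.002], [-0.2, -0.98, 0.001], [-0.002, -0.001, -1.0]]
wrist_force: [-0.3, -0.1, -2.0]
gripper_width: 0.207
0 [[317.0, 248.0], [317.0, -18.0], [189.0, 124.0], [446.0, 124.0]] base ctr [ 0.4492 -0.2858  0.1637] incl -0.1
5 [[317.0, 249.0], [317.0, -2.0], [195.0, 128.0], [440.0, 128.0]] base ctr [ 0.4433 -0.2846  0.157 ] incl -5.1
10 [[317.0, 250.0], [317.0, 13.0], [200.0, 133.0], [435.0, 133.0]] base ctr [ 0.4368 -0.2833  0.1508] incl -10.1
15 [[317.0, 252.0], [317.0, 29.0], [205.0, 140.0], [430.0, 139.0]] base ctr [ 0.4298 -0.2818  0.1453] incl -15.1
20 [[317.0, 255.0], [317.0, 45.0], [209.0, 147.0], [426.0, 146.0]] base ctr [ 0.4224 -0.2803  0.1404] incl -20.1
25 [[317.0, 258.0], [318.0, 61.0], [213.0, 154.0], [422.0, 154.0]] base ctr [ 0.4146 -0.2787  0.1361] incl -25.1
```

View pics/w24.png

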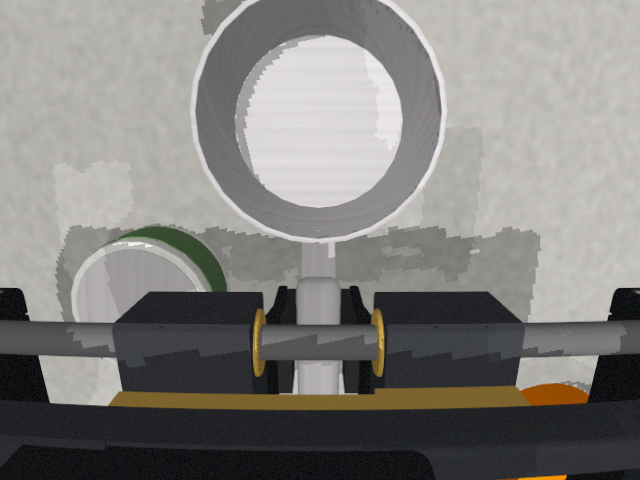

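View pics/w25.png

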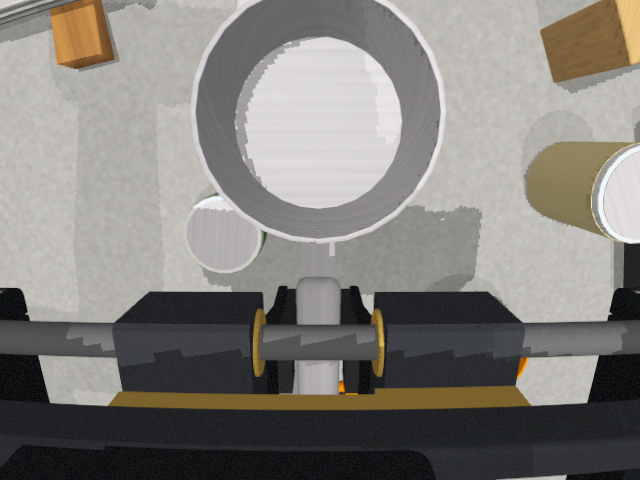

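Scoop 2 is lifted without sag (rim 191-445, the same as on the table). I'm carrying it to the stack.

```bash
python3 -c "
from h import *
plan([.6224,-.0456,.2],8)"
```

```text
t 43.35 tcp [ 0.3709 -0.2699  0.2109] az -11.53 tilt [-0.0022  0.0011] j [-15.7   6.3 -22.7  -0.  -61.1  94.2] F [-0.992  -0.8152 -2.6464] g 0.203
turn z rad -0.3409 tool shift [ 0.2802 -0.1871  0.0109] rows>= 5.6
```

```bash
python3 -m crank '[{"delta_rot":[0,0,-0.114],"linear":[0,0,0],"gripper":0},{"delta_rot":[0,0,-0.114],"linear":[0,0,0],"gripper":0},{"delta_rot":[0,0,-0.113],"linear":[0,0,0],"gripper":0},{"delta_rot":[0,0,0],"linear":[0.015,-0.01,0],"gripper":0},{"delta_rot":[0,0,0],"linear":[0.03,-0.02,0],"gripper":0},{"delta_rot":[0,0,0],"linear":[0.04,-0.027,0],"gripper":0},{"delta_rot":[0,0,0],"linear":[0.04,-0.027,0],"gripper":0},{"delta_rot":[0,0,0],"linear":[0.045,-0.03,0],"gripper":0},{"delta_rot":[0,0,0],"linear":[0.045,-0.03,0],"gripper":0},{"delta_rot":[0,0,0],"linear":[0.03,-0.02,0],"gripper":0}]'
python3 -m crank '[{"delta_rot":[0,0,0],"linear":[0.025,-0.016,0],"gripper":0},{"delta_rot":[0,0,0],"linear":[0.01,-0.007,0],"gripper":0},{"delta_rot":[0,0,0],"linear":[0,0,0],"gripper":0},{"delta_rot":[0,0,0],"linear":[0,0,0],"gripper":0},{"delta_rot":[0,0,0],"linear":[0,0,0],"gripper":0}]'
python3 - <<'E'
from h import *
c=capture("wrist"); cv2.imwrite("pics/w26.png",c["img"])
plan([.6224,-.0456,.2],8)
sagtab(c,.083,.05,ths=(0,5,10,15))
print(proj(c,[[.7046,-.034,.102],[.6446,-.034,.102],[.7046,-.094,.102],[.7046,.026,.102]]))
E
```

```text
time_s: 44.6
tcp_pos: [0.5932, -0.071, 0.2107]
ee_rot: [[0.99, 0.139, -0.001], [0.139, -0.99, -0.0], [-0.001, -0.0, -1.0]]
wrist_force: [-0.5, 0.2, -1.1]
gripper_width: 0.2
time_s: 45.22
tcp_pos: [0.6222, -0.0469, 0.2123]
ee_rot: [[0.99, 0.138, 0.0], [0.138, -0.99, 0.0], [0.0, -0.0, -1.0]]
wrist_force: [-0.5, -0.6, -1.4]
gripper_width: 0.203
t 45.275 tcp [ 0.6223 -0.0469  0.2124] az 7.94 tilt [0.0004 0.0001] j [ 10.5  22.3  -0.6   0.  -67.1  87.4] F [-0.2983 -0.4738 -1.4834] g 0.202
turn z rad -0.0011 tool shift [ 0.0002 -0.0012  0.0124] rows>= 0.2
0 [[317.0, 240.0], [317.0, -28.0], [188.0, 115.0], [447.0, 115.0]] base ctr [ 0.7046 -0.0354  0.1654] incl 0.0
5 [[317.0, 241.0], [317.0, -11.0], [194.0, 120.0], [441.0, 120.0]] base ctr [ 0.6986 -0.0362  0.1584] incl -5.0
10 [[317.0, 243.0], [317.0, 5.0], [200.0, 126.0], [435.0, 125.0]] base ctr [ 0.692  -0.0371  0.152 ] incl -10.0
15 [[317.0, 245.0], [317.0, 22.0], [204.0, 132.0], [430.0, 132.0]] base ctr [ 0.6849 -0.0381  0.1461] incl -15.0
[[315.739  126.6918]
 [304.2869 213.2281]
 [402.5881 139.6058]
 [227.8273 114.6626]]
```

View pics/w26.png

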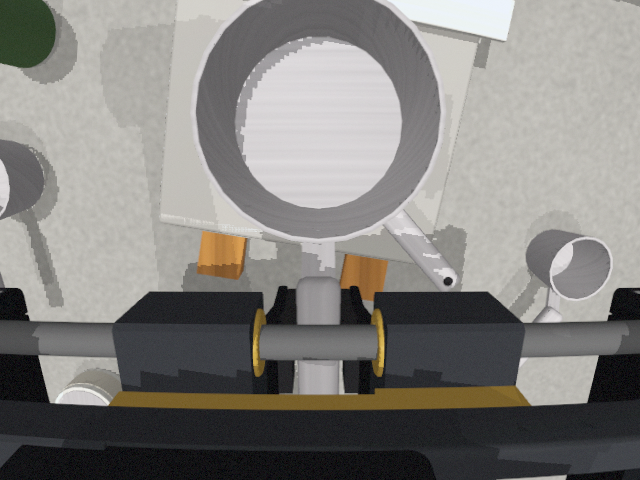

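```bash
python3 -m crank '[{"delta_rot":[0,0,0],"linear":[0.001,-0.001,0.02],"gripper":0},{"delta_rot":[0,0,0],"linear":[0,0,0.03],"gripper":0},{"delta_rot":[0,0,0],"linear":[0,0,0.025],"gripper":0},{"delta_rot":[0,0,0],"linear":[0,0,0.015],"gripper":0},{"delta_rot":[0,0,0],"linear":[0,0,0.01],"gripper":0},{"delta_rot":[0,0,0],"linear":[0,0,0],"gripper":0},{"delta_rot":[0,0,0],"linear":[0,0,0],"gripper":0}]'; python3 -m crank '[{"delta_rot":[0,0,0],"linear":[0,0,0.005],"gripper":0},{"delta_rot":[0,0,0],"linear":[0,0,0],"gripper":0},{"delta_rot":[0,0,0],"linear":[0,0,0],"gripper":0}]'
python3 - <<'E'
from h import *
c=capture("wrist"); cv2.imwrite("pics/w27.png",c["img"])
E
```

```text
time_s: 46.15
tcp_pos: [0.6244, -0.045, 0.1129]
ee_rot: [[0.99, 0.139, 0.002], [0.139, -0.99, 0.0], [0.002, 0.0, -1.0]]
wrist_force: [0.2, 0.4, -1.3]
gripper_width: 0.202
time_s: 46.52
tcp_pos: [0.6238, -0.045, 0.107]
ee_rot: [[0.99, 0.139, 0.0], [0.139, -0.99, -0.0], [0.0, 0.0, -1.0]]
wrist_force: [0.7, 0.2, -2.3]
gripper_width: 0.206
```

View pics/w27.png

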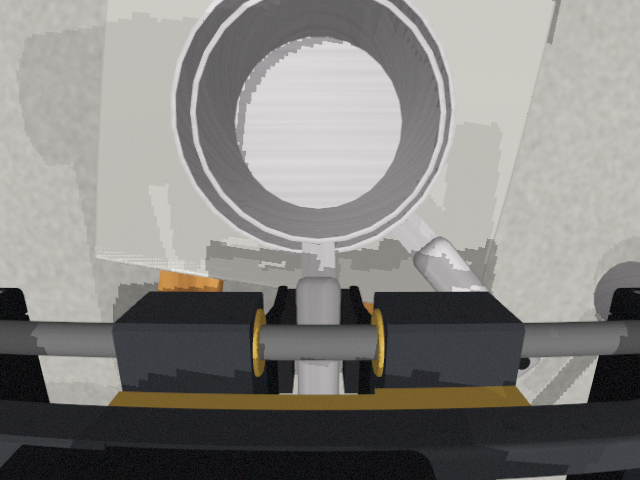

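```bash
python3 -m crank '[{"delta_rot":[0,0,0],"linear":[-0.001,-0.0025,0.003],"gripper":0},{"delta_rot":[0,0,0],"linear":[0,0,0.002],"gripper":0},{"delta_rot":[0,0,0],"linear":[0,0,0],"gripper":0},{"delta_rot":[0,0,0],"linear":[0,0,0],"gripper":0}]'; python3 -m crank '[{"delta_rot":[0,0,0],"linear":[0,0,0.002],"gripper":0},{"delta_rot":[0,0,0],"linear":[0,0,0],"gripper":0},{"delta_rot":[0,0,0],"linear":[0,0,0],"gripper":0}]';python3 -m crank '[{"delta_rot":[0,0,0],"linear":[0,0,0.0015],"gripper":0},{"delta_rot":[0,0,0],"linear":[0,0,0],"gripper":0},{"delta_rot":[0,0,0],"linear":[0,0,0],"gripper":0}]'
```

```text
time_s: 47.08
tcp_pos: [0.6228, -0.0425, 0.1021]
ee_rot: [[0.99, 0.139, 0.001], [0.139, -0.99, 0.0], [0.001, -0.0, -1.0]]
wrist_force: [0.8, 0.5, -1.0]
gripper_width: 0.2
time_s: 47.45
tcp_pos: [0.6232, -0.0427, 0.1005]
ee_rot: [[0.99, 0.139, 0.002], [0.139, -0.99, 0.0], [0.002, 0.0, -1.0]]
wrist_force: [1.7, 0.0, 1.2]
gripper_width: 0.205
time_s: 47.82
tcp_pos: [0.6234, -0.0426, 0.0993]
ee_rot: [[0.99, 0.14, 0.003], [0.14, -0.99, 0.0], [0.003, 0.0, -1.0]]
wrist_force: [2.6, 0.6, 5.0]
gripper_width: 0.202
```

```bash
python3 -m crank '[{"delta_rot":[0,0,0],"linear":[0,0,0],"gripper":45},{"delta_rot":[0,0,0],"linear":[0,0,0],"gripper":45},{"delta_rot":[0,0,0],"linear":[0,0,0],"gripper":45},{"delta_rot":[0,0,0],"linear":[0,0,-0.03],"gripper":45},{"delta_rot":[0,0,0],"linear":[-0.02,0,-0.05],"gripper":45},{"delta_rot":[0,0,0],"linear":[-0.03,0,-0.04],"gripper":45},{"delta_rot":[0,0,0],"linear":[0,0,0],"gripper":45},{"delta_rot":[0,0,0],"linear":[0,0,0],"gripper":45}]'
python3 - <<'E'
from h import *
c=capture("wrist"); cv2.imwrite("pics/w28.png",c["img"])
plan([.52,.235,.2],13)
E
```

```text
time_s: 48.82
tcp_pos: [0.5722, -0.0496, 0.2177]
ee_rot: [[0.99, 0.139, -0.001], [0.139, -0.99, 0.0], [-0.001, -0.001, -1.0]]
wrist_force: [-0.8, -0.9, 0.3]
gripper_width: 0.448
t 48.875 tcp [ 0.5722 -0.0496  0.2169] az 7.99 tilt [-0.0029 -0.    ] j [ 11.2  17.4  -7.2  -0.  -65.5  86.8] F [-0.4793  0.1797 -0.295 ] g 0.447
turn z rad -0.0875 tool shift [ 0.0132 -0.2891  0.0169] rows>= 4.8
```

View pics/w28.png

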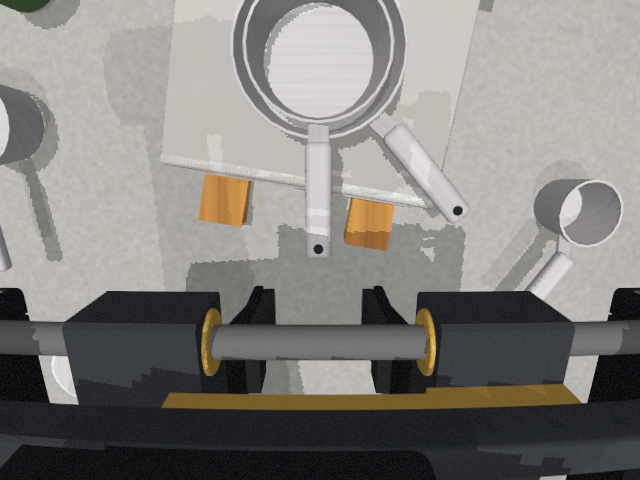

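```bash
python3 - <<'E'
from h import *
c=capture("wrist")
circ(c,[(243,45),(256,92),(285,118),(316,128),(350,118),(378,93),(391,45)],.106)
circ(c,[(232,45),(245,94),(268,119),(316,138),(390,98),(406,45)],.102)
E
python3 -m crank '[{"delta_rot":[0,0,-0.08],"linear":[0,0,0],"gripper":45},{"delta_rot":[0,0,0],"linear":[0.002,-0.06,0.003],"gripper":60},{"delta_rot":[0,0,0],"linear":[0.002,-0.06,0.004],"gripper":60},{"delta_rot":[0,0,0],"linear":[0.002,-0.06,0.004],"gripper":60},{"delta_rot":[0,0,0],"linear":[0.002,-0.06,0.004],"gripper":60},{"delta_rot":[0,0,0],"linear":[0.002,-0.048,0],"gripper":60},{"delta_rot":[0,0,0],"linear":[0,0,0],"gripper":60},{"delta_rot":[0,0,0],"linear":[0,0,0],"gripper":60},{"delta_rot":[0,0,0],"linear":[0,0,0],"gripper":60}]'
python3 - <<'E'
from h import *
c=capture("wrist"); cv2.imwrite("pics/w29.png",c["img"])
E
```

```text
centre [ 0.7024 -0.0309] R 0.048468145059781774 res 0.0008508914793992489
centre [ 0.7048 -0.0318] R 0.05779584795478347 res 0.0004911916669133043
time_s: 50.05
tcp_pos: [0.52, 0.2325, 0.2028]
ee_rot: [[0.976, 0.217, -0.001], [0.217, -0.976, -0.001], [-0.001, 0.001, -1.0]]
wrist_force: [-0.6, 0.1, 0.1]
gripper_width: 0.6
```

View pics/w29.png

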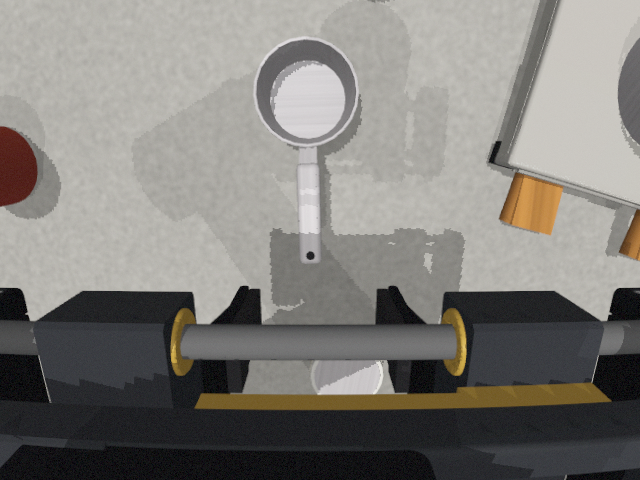

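Run:
```python
from h import *
c=capture("wrist")
handle(c,(307,164),(311,263))
p=circ(c,[(254,92),(358,92),(306,37),(306,147),(270,130),(343,130)])
print(p)
```

```text
handle root [0.574  0.2528 0.068 ] tip [0.4983 0.2334 0.068 ] len 0.07817996255416805 az 194.4071077573252 mid [0.5362 0.2431 0.068 ]
centre [0.6254 0.2649] R 0.03970066960348367 res 0.0006340563711344227
[0.6254 0.2649]
```

```bash
python3 -c "
from h import *
plan([.5507,.2463,.047],14)"
```

```text
t 50.15 tcp [0.5201 0.2325 0.2032] az 12.49 tilt [-0.0004 -0.0003] j [ 40.4  17.5  -9.2  -0.  -63.3  62.1] F [ 0.7033 -0.1716  0.1028] g 0.599
turn z rad -0.0263 tool shift [ 0.033  -0.006   0.1562] rows>= 2.7
```

```bash
python3 -m crank '[{"delta_rot":[0,0,-0.026],"linear":[0,0,0],"gripper":60},{"delta_rot":[0,0,0],"linear":[0.033,-0.006,0.01],"gripper":60},{"delta_rot":[0,0,0],"linear":[0,0,0.06],"gripper":60},{"delta_rot":[0,0,0],"linear":[0,0,0.045],"gripper":60},{"delta_rot":[0,0,0],"linear":[0,0,0.025],"gripper":60},{"delta_rot":[0,0,0],"linear":[0,0,0.016],"gripper":60},{"delta_rot":[0,0,0],"linear":[0,0,0],"gripper":60},{"delta_rot":[0,0,0],"linear":[0,0,0],"gripper":60}]'
python3 - <<'E'
from h import *
c=capture("wrist"); cv2.imwrite("pics/w30.png",c["img"])
E
```

```text
time_s: 51.15
tcp_pos: [0.5514, 0.248, 0.0488]
ee_rot: [[0.97, 0.244, 0.002], [0.244, -0.97, 0.001], [0.003, -0.001, -1.0]]
wrist_force: [-0.6, -0.2, 0.0]
gripper_width: 0.6
```

View pics/w30.png

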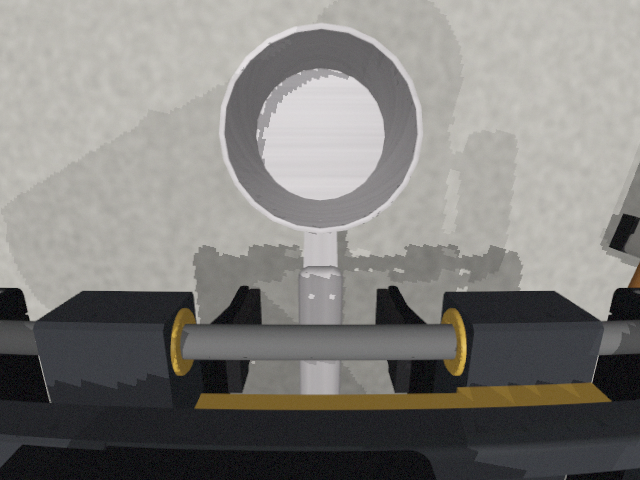

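Handle centred at column 321. Closing and lifting.

```bash
python3 -m crank '[{"delta_rot":[0,0,0],"linear":[0,0,0],"gripper":0},{"delta_rot":[0,0,0],"linear":[0,0,0],"gripper":0},{"delta_rot":[0,0,0],"linear":[0,0,0],"gripper":0},{"delta_rot":[0,0,0],"linear":[0,0,0],"gripper":0},{"delta_rot":[0,0,0],"linear":[0,0,0],"gripper":0},{"delta_rot":[0,0,0],"linear":[0,0,0],"gripper":0},{"delta_rot":[0,0,0],"linear":[0,0,-0.01],"gripper":0},{"delta_rot":[0,0,0],"linear":[0,0,-0.02],"gripper":0},{"delta_rot":[0,0,0],"linear":[0,0,-0.03],"gripper":0},{"delta_rot":[0,0,0],"linear":[0,0,-0.03],"gripper":0}]'
python3 -m crank '[{"delta_rot":[0,0,0],"linear":[0,0,-0.04],"gripper":0},{"delta_rot":[0,0,0],"linear":[0,0,-0.03],"gripper":0},{"delta_rot":[0,0,0],"linear":[0,0,-0.01],"gripper":0},{"delta_rot":[0,0,0],"linear":[0,0,0],"gripper":0},{"delta_rot":[0,0,0],"linear":[0,0,0],"gripper":0}]'
python3 - <<'E'
from h import *
c=capture("wrist"); cv2.imwrite("pics/w31.png",c["img"])
sagtab(c,.076,.0405,gz=.0675,ths=(0,5,10))
a=np.radians(146);print(.7024+.076*np.cos(a),-.0309+.076*np.sin(a))
plan([.7024+.076*np.cos(a),-.0309+.076*np.sin(a),.22],-34)
E
```

```text
time_s: 52.45
tcp_pos: [0.55, 0.2472, 0.1383]
ee_rot: [[0.97, 0.243, -0.001], [0.243, -0.97, -0.0], [-0.001, 0.0, -1.0]]
wrist_force: [-0.3, -0.4, -2.4]
gripper_width: 0.203
time_s: 53.08
tcp_pos: [0.5494, 0.247, 0.2155]
ee_rot: [[0.97, 0.243, -0.003], [0.243, -0.97, -0.002], [-0.004, 0.001, -1.0]]
wrist_force: [-0.4, 0.8, -2.0]
gripper_width: 0.203
0 [[318.0, 233.0], [317.0, 21.0], [215.0, 133.0], [420.0, 133.0]] base ctr [0.6232 0.2653 0.1664] incl -0.2
5 [[318.0, 235.0], [317.0, 33.0], [219.0, 137.0], [416.0, 137.0]] base ctr [0.6171 0.2638 0.1601] incl -5.2
10 [[318.0, 237.0], [318.0, 46.0], [223.0, 143.0], [412.0, 142.0]] base ctr [0.6106 0.2622 0.1543] incl -10.2
0.6393931444858169 0.011598660663776763
t 53.125 tcp [0.5496 0.247  0.2155] az 14.07 tilt [-0.0031 -0.0019] j [ 39.6  20.2  -3.3  -0.  -66.7  64.5] F [ 0.2242  0.1336 -1.4253] g 0.204
turn z rad 0.8389 tool shift [ 0.2061  0.1449 -0.0045] rows>= 4.2
```

View pics/w31.png

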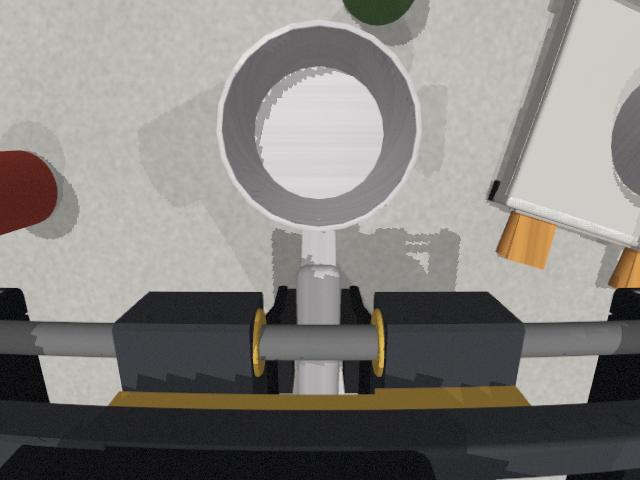

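```bash
python3 -m crank '[{"delta_rot":[0,0,0.13],"linear":[0,0,0],"gripper":0},{"delta_rot":[0,0,0.18],"linear":[0,0,0],"gripper":0},{"delta_rot":[0,0,0.18],"linear":[0,0,0],"gripper":0},{"delta_rot":[0,0,0.18],"linear":[0,0,0],"gripper":0},{"delta_rot":[0,0,0.169],"linear":[0,0,0],"gripper":0},{"delta_rot":[0,0,0],"linear":[0.02,0.014,-0.005],"gripper":0},{"delta_rot":[0,0,0],"linear":[0.04,0.028,0],"gripper":0},{"delta_rot":[0,0,0],"linear":[0.045,0.032,0],"gripper":0},{"delta_rot":[0,0,0],"linear":[0.045,0.032,0],"gripper":0},{"delta_rot":[0,0,0],"linear":[0.035,0.024,0],"gripper":0}]'
python3 -m crank '[{"delta_rot":[0,0,0],"linear":[0.021,0.015,0],"gripper":0},{"delta_rot":[0,0,0],"linear":[0,0,0],"gripper":0},{"delta_rot":[0,0,0],"linear":[0,0,0],"gripper":0},{"delta_rot":[0,0,0],"linear":[0,0,0],"gripper":0}]'
python3 - <<'E'
from h import *
c=capture("wrist"); cv2.imwrite("pics/w32.png",c["img"])
plan([.6394,.0116,.22],-34)
E
```

```text
time_s: 54.38
tcp_pos: [0.6311, 0.0341, 0.2209]
ee_rot: [[0.829, -0.56, -0.002], [-0.56, -0.829, -0.001], [-0.002, 0.002, -1.0]]
wrist_force: [-0.5, 0.4, -1.7]
gripper_width: 0.202
time_s: 54.88
tcp_pos: [0.6398, 0.013, 0.2221]
ee_rot: [[0.83, -0.558, -0.001], [-0.558, -0.83, 0.0], [-0.001, 0.0, -1.0]]
wrist_force: [0.4, 0.4, -1.6]
gripper_width: 0.202
t 54.925 tcp [0.6399 0.0131 0.2223] az -33.91 tilt [-0.0003  0.0001] j [ 15.6  23.5   2.7  -0.  -69.2  40.5] F [ 0.2038  0.5589 -2.3989] g 0.205
turn z rad 0.0015 tool shift [0.0004 0.0015 0.0023] rows>= 0.0
```

View pics/w32.png

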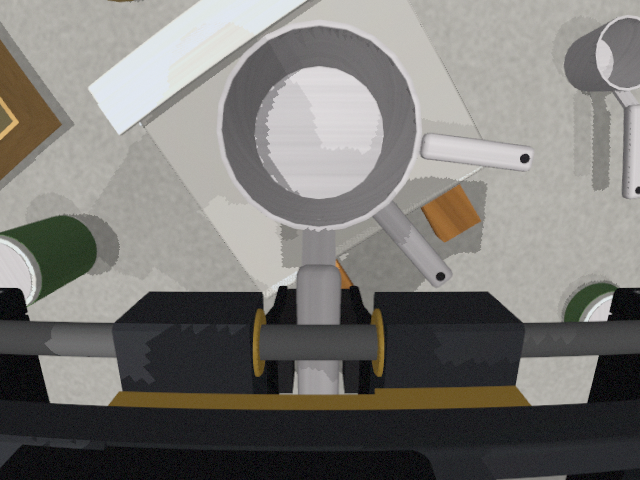

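```bash
python3 -m crank '[{"delta_rot":[0,0,0],"linear":[0,0.0015,0.02],"gripper":0},{"delta_rot":[0,0,0],"linear":[0,0,0.025],"gripper":0},{"delta_rot":[0,0,0],"linear":[0,0,0.01],"gripper":0},{"delta_rot":[0,0,0],"linear":[0,0,0],"gripper":0},{"delta_rot":[0,0,0],"linear":[0,0,0],"gripper":0}]'
python3 - <<'E'
from h import *
c=capture("wrist"); cv2.imwrite("pics/w33.png",c["img"])
plan([.6394,.0116,.22],-34)
sagtab(c,.076,.0405,gz=.0675,ths=(0,))
t=np.radians(np.arange(0,360,30))
print(proj(c,np.c_[.7024+.05*np.cos(t),-.0309+.05*np.sin(t),0*t+.106]).round(0).tolist())
E
```

```text
time_s: 55.55
tcp_pos: [0.6401, 0.0111, 0.1687]
ee_rot: [[0.829, -0.559, 0.002], [-0.559, -0.829, 0.0], [0.002, -0.001, -1.0]]
wrist_force: [0.9, -0.1, -1.2]
gripper_width: 0.205
t 55.6 tcp [0.64   0.011  0.1687] az -33.97 tilt [0.0024 0.0003] j [ 15.5  25.7  -1.8   0.  -62.4  40.6] F [ 0.2404  0.4547 -2.4449] g 0.208
turn z rad 0.0005 tool shift [-0.0009 -0.0001 -0.0513] rows>= 0.9
0 [[317.0, 234.0], [317.0, 23.0], [214.0, 134.0], [420.0, 134.0]] base ctr [ 0.7032 -0.0314  0.1201] incl 0.1
[[266.0, 61.0], [236.0, 99.0], [230.0, 145.0], [246.0, 188.0], [280.0, 217.0], [323.0, 225.0], [365.0, 211.0], [395.0, 178.0], [406.0, 133.0], [393.0, 87.0], [358.0, 54.0], [311.0, 44.0]]
```

View pics/w33.png

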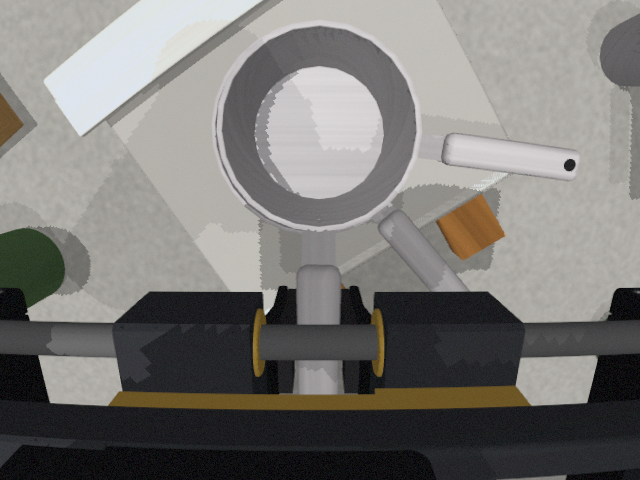

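```bash
python3 -m crank '[{"delta_rot":[0,0,0],"linear":[-0.002,-0.001,0.02],"gripper":0},{"delta_rot":[0,0,0],"linear":[0,0,0.02],"gripper":0},{"delta_rot":[0,0,0],"linear":[0,0,0.01],"gripper":0},{"delta_rot":[0,0,0],"linear":[0,0,0],"gripper":0},{"delta_rot":[0,0,0],"linear":[0,0,0],"gripper":0}]'
python3 - <<'E'
from h import *
c=capture("wrist"); cv2.imwrite("pics/w34.png",c["img"])
E
```

```text
time_s: 56.22
tcp_pos: [0.639, 0.0128, 0.1186]
ee_rot: [[0.829, -0.559, 0.002], [-0.559, -0.829, 0.0], [0.002, -0.001, -1.0]]
wrist_force: [-0.1, 0.1, -1.1]
gripper_width: 0.2
```

View pics/w34.png

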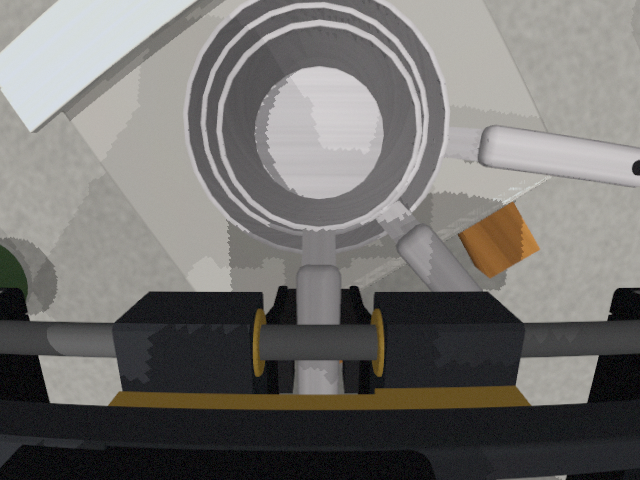

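```bash
python3 -m crank '[{"delta_rot":[0,0,0],"linear":[0,-0.002,0.006],"gripper":0},{"delta_rot":[0,0,0],"linear":[0,0,0.004],"gripper":0},{"delta_rot":[0,0,0],"linear":[0,0,0],"gripper":0},{"delta_rot":[0,0,0],"linear":[0,0,0],"gripper":0}]'; python3 -m crank '[{"delta_rot":[0,0,0],"linear":[0,0,0.002],"gripper":0},{"delta_rot":[0,0,0],"linear":[0,0,0],"gripper":0},{"delta_rot":[0,0,0],"linear":[0,0,0],"gripper":0}]';python3 -m crank '[{"delta_rot":[0,0,0],"linear":[0,0,0.0015],"gripper":0},{"delta_rot":[0,0,0],"linear":[0,0,0],"gripper":0},{"delta_rot":[0,0,0],"linear":[0,0,0],"gripper":0}]'
```

```text
time_s: 56.78
tcp_pos: [0.6397, 0.0145, 0.1076]
ee_rot: [[0.829, -0.559, 0.001], [-0.559, -0.829, 0.0], [0.001, -0.001, -1.0]]
wrist_force: [1.2, -1.5, -1.2]
gripper_width: 0.202
time_s: 57.15
tcp_pos: [0.6398, 0.0145, 0.1059]
ee_rot: [[0.829, -0.559, 0.001], [-0.559, -0.829, 0.0], [0.001, -0.001, -1.0]]
wrist_force: [1.4, -0.8, 2.0]
gripper_width: 0.207
time_s: 57.52
tcp_pos: [0.6401, 0.0144, 0.1046]
ee_rot: [[0.829, -0.559, 0.002], [-0.559, -0.829, -0.0], [0.002, -0.001, -1.0]]
wrist_force: [1.8, -0.7, 3.7]
gripper_width: 0.201
```

Touchdown came at the expected height. I'll release and go up.

```bash
python3 -m crank '[{"delta_rot":[0,0,0],"linear":[0,0,0],"gripper":45},{"delta_rot":[0,0,0],"linear":[0,0,0],"gripper":45},{"delta_rot":[0,0,0],"linear":[0,0,0],"gripper":45},{"delta_rot":[0,0,0],"linear":[0,0,-0.03],"gripper":45},{"delta_rot":[0,0,0],"linear":[-0.02,0,-0.05],"gripper":45},{"delta_rot":[0,0,0],"linear":[-0.03,0,-0.035],"gripper":45},{"delta_rot":[0,0,0],"linear":[0,0,0],"gripper":45},{"delta_rot":[0,0,0],"linear":[0,0,0],"gripper":45}]'
python3 - <<'E'
from h import *
c=capture("wrist"); cv2.imwrite("pics/w35.png",c["img"])
plan([.53,-.245,.2],-25)
E
```

```text
time_s: 58.52
tcp_pos: [0.5972, 0.0424, 0.2182]
ee_rot: [[0.829, -0.559, -0.002], [-0.559, -0.829, 0.0], [-0.001, 0.001, -1.0]]
wrist_force: [0.2, -0.3, -0.5]
gripper_width: 0.451
t 58.575 tcp [0.5972 0.0422 0.2175] az -34.01 tilt [-0.0027 -0.0004] j [ 19.5  19.8  -3.7  -0.  -66.7  36.5] F [-0.2157  0.5956  1.0311] g 0.449
turn z rad -0.1573 tool shift [0.0604 0.2887 0.0175] rows>= 4.9
```

View pics/w35.png

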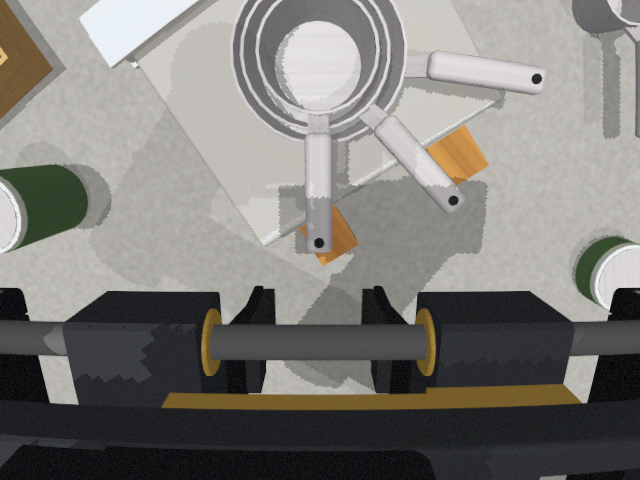

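```bash
python3 - <<'E'
from h import *
c=capture("wrist")
cv2.imwrite("pics/z35.png",cv2.resize(c["img"][0:150,220:420],None,fx=4,fy=4,interpolation=cv2.INTER_CUBIC))
E
python3 -m crank '[{"delta_rot":[0,0,-0.13],"linear":[0,0,0],"gripper":60},{"delta_rot":[0,0,0],"linear":[0.012,0.058,0],"gripper":60},{"delta_rot":[0,0,0],"linear":[0.012,0.058,0],"gripper":60},{"delta_rot":[0,0,0],"linear":[0.012,0.058,0],"gripper":60},{"delta_rot":[0,0,0],"linear":[0.012,0.058,0.008],"gripper":60},{"delta_rot":[0,0,0],"linear":[0.012,0.054,0.008],"gripper":60},{"delta_rot":[0,0,0],"linear":[0,0,0],"gripper":60},{"delta_rot":[0,0,0],"linear":[0,0,0],"gripper":60},{"delta_rot":[0,0,0],"linear":[0,0,0],"gripper":60}]'
python3 - <<'E'
from h import *
c=capture("wrist"); cv2.imwrite("pics/w36.png",c["img"])
E
```

```text
time_s: 59.75
tcp_pos: [0.5241, -0.2395, 0.2026]
ee_rot: [[0.895, -0.446, -0.0], [-0.446, -0.895, 0.0], [-0.0, 0.0, -1.0]]
wrist_force: [0.6, 0.2, -0.3]
gripper_width: 0.6
```

View pics/z35.png

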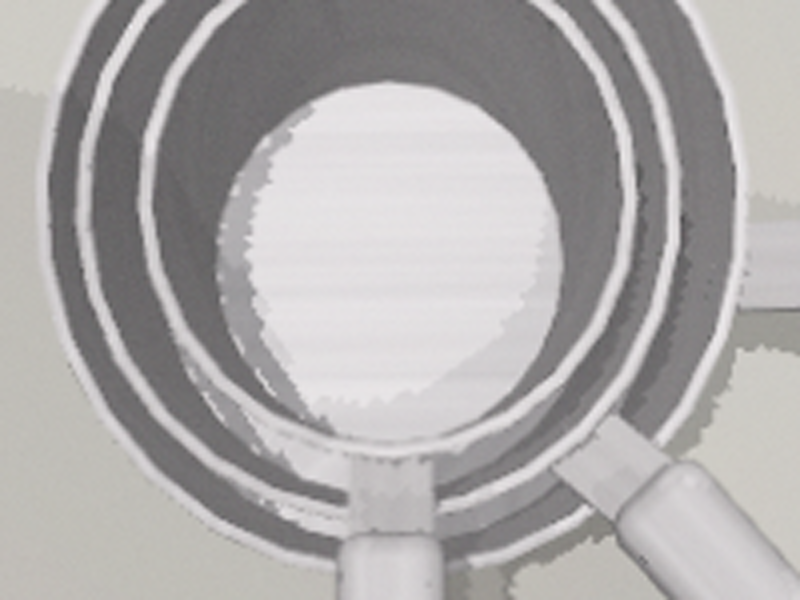

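View pics/w36.png

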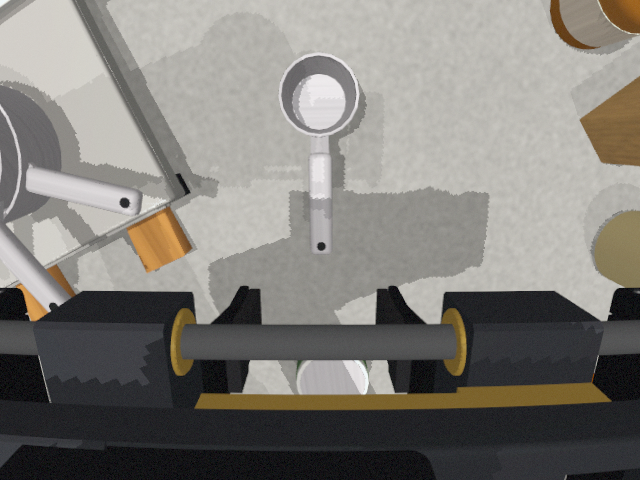

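Run:
```python
from h import *
c=capture("wrist")
handle(c,(320,153),(321,254))
p=circ(c,[(279,94),(359,94),(319,53),(319,136),(291,123),(347,123)])
a=np.radians(153.4);g=p+.075*np.array([np.cos(a),np.sin(a)]);print(g)
plan([g[0],g[1],.0475],-26.6)
```

```text
handle root [ 0.5821 -0.27    0.068 ] tip [ 0.5112 -0.2358  0.068 ] len 0.07868082421961754 az 154.1689011449442 mid [ 0.5466 -0.2529  0.068 ]
centre [ 0.621  -0.2886] R 0.030216304502871532 res 0.0003035889035986686
[ 0.5539 -0.255 ]
t 59.85 tcp [ 0.5242 -0.2393  0.203 ] az -26.44 tilt [0.0001 0.    ] j [ -8.4  18.2  -8.3  -0.  -63.5  72. ] F [-1.0168 -0.2602 -0.514 ] g 0.598
turn z rad 0.0028 tool shift [0.0336 0.0008 0.1555] rows>= 2.7
```

```bash
python3 -m crank '[{"delta_rot":[0,0,-0.011],"linear":[0,0,0],"gripper":60},{"delta_rot":[0,0,0],"linear":[0.0335,0.0015,0.01],"gripper":60},{"delta_rot":[0,0,0],"linear":[0,0,0.06],"gripper":60},{"delta_rot":[0,0,0],"linear":[0,0,0.045],"gripper":60},{"delta_rot":[0,0,0],"linear":[0,0,0.025],"gripper":60},{"delta_rot":[0,0,0],"linear":[0,0,0.0155],"gripper":60},{"delta_rot":[0,0,0],"linear":[0,0,0],"gripper":60},{"delta_rot":[0,0,0],"linear":[0,0,0],"gripper":60}]'
python3 - <<'E'
from h import *
c=capture("wrist"); cv2.imwrite("pics/w37.png",c["img"])
E
```

```text
time_s: 60.85
tcp_pos: [0.5543, -0.2564, 0.0488]
ee_rot: [[0.9, -0.436, 0.003], [-0.436, -0.9, -0.001], [0.003, -0.0, -1.0]]
wrist_force: [-0.2, 0.2, 0.2]
gripper_width: 0.6
```

View pics/w37.png

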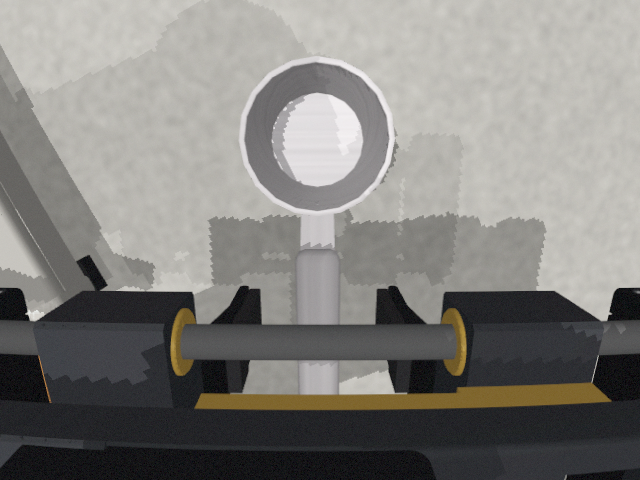

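```bash
python3 -m crank '[{"delta_rot":[0,0,0],"linear":[0,0,0],"gripper":0},{"delta_rot":[0,0,0],"linear":[0,0,0],"gripper":0},{"delta_rot":[0,0,0],"linear":[0,0,0],"gripper":0},{"delta_rot":[0,0,0],"linear":[0,0,0],"gripper":0},{"delta_rot":[0,0,0],"linear":[0,0,0],"gripper":0},{"delta_rot":[0,0,0],"linear":[0,0,0],"gripper":0},{"delta_rot":[0,0,0],"linear":[0,0,-0.01],"gripper":0},{"delta_rot":[0,0,0],"linear":[0,0,-0.02],"gripper":0},{"delta_rot":[0,0,0],"linear":[0,0,-0.03],"gripper":0},{"delta_rot":[0,0,0],"linear":[0,0,-0.04],"gripper":0}]'
python3 -m crank '[{"delta_rot":[0,0,0],"linear":[0,0,-0.04],"gripper":0},{"delta_rot":[0,0,0],"linear":[0,0,-0.03],"gripper":0},{"delta_rot":[0,0,0],"linear":[0,0,-0.015],"gripper":0},{"delta_rot":[0,0,0],"linear":[0,0,0],"gripper":0},{"delta_rot":[0,0,0],"linear":[0,0,0],"gripper":0}]'
python3 - <<'E'
from h import *
c=capture("wrist"); cv2.imwrite("pics/w38.png",c["img"])
plan([.6857,.0433,.232],-76)
E
```

```text
time_s: 62.15
tcp_pos: [0.5522, -0.256, 0.1477]
ee_rot: [[0.899, -0.437, -0.003], [-0.437, -0.899, 0.001], [-0.003, 0.0, -1.0]]
wrist_force: [1.1, -0.4, -1.2]
gripper_width: 0.201
time_s: 62.78
tcp_pos: [0.5523, -0.2559, 0.2306]
ee_rot: [[0.899, -0.437, -0.003], [-0.437, -0.899, 0.001], [-0.003, 0.0, -1.0]]
wrist_force: [0.0, 0.0, -2.4]
gripper_width: 0.204
t 62.825 tcp [ 0.5523 -0.256   0.2305] az -25.93 tilt [-0.0035  0.0012] j [ -9.7  20.3  -1.1  -0.  -68.9  73.7] F [-0.0716  0.6031 -1.6925] g 0.2
turn z rad 0.8739 tool shift [-0.2581 -0.2018 -0.0015] rows>= 5.5
```

View pics/w38.png

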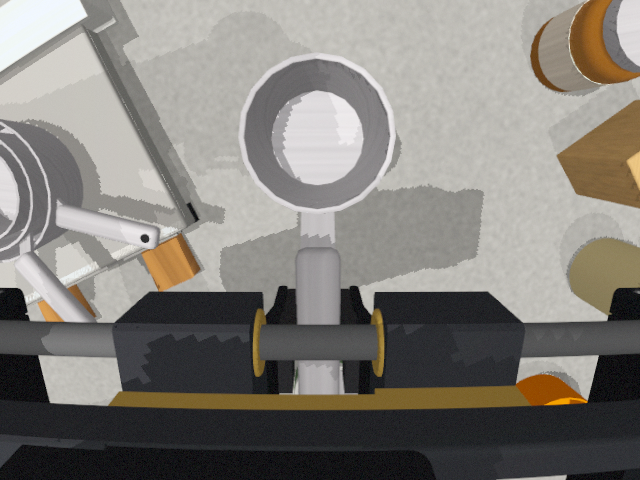

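```bash
python3 -m crank '[{"delta_rot":[0,0,0.16],"linear":[0,0,0],"gripper":0},{"delta_rot":[0,0,0.18],"linear":[0,0,0],"gripper":0},{"delta_rot":[0,0,0.18],"linear":[0,0,0],"gripper":0},{"delta_rot":[0,0,0.18],"linear":[0,0,0],"gripper":0},{"delta_rot":[0,0,0.174],"linear":[0,0,0],"gripper":0},{"delta_rot":[0,0,0],"linear":[-0.02,-0.016,0],"gripper":0},{"delta_rot":[0,0,0],"linear":[-0.035,-0.027,0],"gripper":0},{"delta_rot":[0,0,0],"linear":[-0.042,-0.033,0],"gripper":0},{"delta_rot":[0,0,0],"linear":[-0.042,-0.033,0],"gripper":0},{"delta_rot":[0,0,0],"linear":[-0.042,-0.033,0],"gripper":0}]'
python3 -m crank '[{"delta_rot":[0,0,0],"linear":[-0.042,-0.033,0],"gripper":0},{"delta_rot":[0,0,0],"linear":[-0.025,-0.02,0],"gripper":0},{"delta_rot":[0,0,0],"linear":[-0.01,-0.007,0],"gripper":0},{"delta_rot":[0,0,0],"linear":[0,0,0],"gripper":0},{"delta_rot":[0,0,0],"linear":[0,0,0.02],"gripper":0},{"delta_rot":[0,0,0],"linear":[0,0,0.025],"gripper":0},{"delta_rot":[0,0,0],"linear":[0,0,0.005],"gripper":0},{"delta_rot":[0,0,0],"linear":[0,0,0],"gripper":0},{"delta_rot":[0,0,0],"linear":[0,0,0],"gripper":0}]'
python3 - <<'E'
from h import *
c=capture("wrist"); cv2.imwrite("pics/w39.png",c["img"])
plan([.6857,.0433,.232],-76)
E
```

```text
time_s: 64.08
tcp_pos: [0.6472, -0.0447, 0.2308]
ee_rot: [[0.242, -0.97, -0.002], [-0.97, -0.242, -0.0], [-0.0, 0.002, -1.0]]
wrist_force: [-0.4, 0.2, -1.7]
gripper_width: 0.201
time_s: 65.2
tcp_pos: [0.6874, 0.0425, 0.1839]
ee_rot: [[0.242, -0.97, 0.002], [-0.97, -0.242, 0.0], [0.0, -0.002, -1.0]]
wrist_force: [-0.0, 0.1, -1.8]
gripper_width: 0.204
t 65.25 tcp [0.6873 0.0428 0.1839] az -76.0 tilt [0.0024 0.0004] j [ 17.   29.6   7.2   0.  -67.4  -3. ] F [-0.2489  0.0463 -1.2743] g 0.204
turn z rad -0.0 tool shift [-0.0009  0.0015 -0.0481] rows>= 0.8
```

View pics/w39.png

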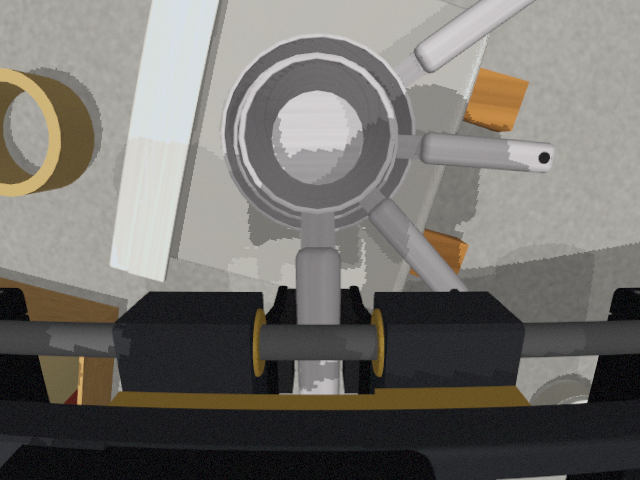

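```bash
python3 -m crank '[{"delta_rot":[0,0,0],"linear":[-0.001,0.001,0.02],"gripper":0},{"delta_rot":[0,0,0],"linear":[0,0,0.02],"gripper":0},{"delta_rot":[0,0,0],"linear":[0,0,0.015],"gripper":0},{"delta_rot":[0,0,0],"linear":[0,0,0],"gripper":0},{"delta_rot":[0,0,0],"linear":[0,0,0],"gripper":0}]'
python3 - <<'E'
from h import *
c=capture("wrist"); cv2.imwrite("pics/w40.png",c["img"])
E
```

```text
time_s: 65.88
tcp_pos: [0.6863, 0.0438, 0.1285]
ee_rot: [[0.242, -0.97, 0.002], [-0.97, -0.242, 0.0], [0.0, -0.002, -1.0]]
wrist_force: [1.1, -0.3, -1.8]
gripper_width: 0.202
```

View pics/w40.png

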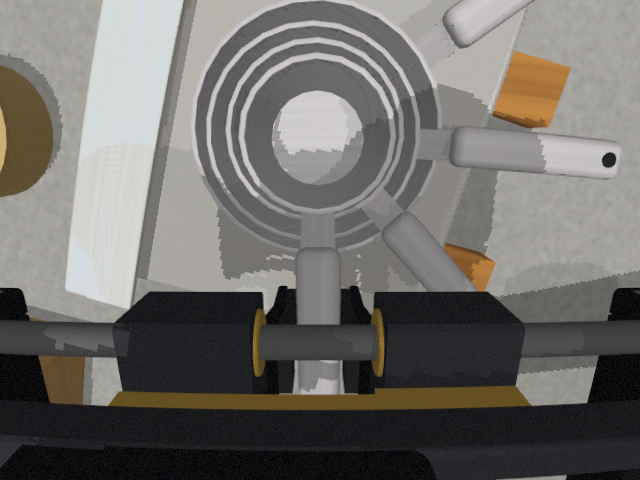

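```bash
python3 -m crank '[{"delta_rot":[0,0,0],"linear":[0,-0.0005,0.01],"gripper":0},{"delta_rot":[0,0,0],"linear":[0,0,0.006],"gripper":0},{"delta_rot":[0,0,0],"linear":[0,0,0],"gripper":0},{"delta_rot":[0,0,0],"linear":[0,0,0],"gripper":0}]'; python3 -m crank '[{"delta_rot":[0,0,0],"linear":[0,0,0.002],"gripper":0},{"delta_rot":[0,0,0],"linear":[0,0,0],"gripper":0},{"delta_rot":[0,0,0],"linear":[0,0,0],"gripper":0}]';python3 -m crank '[{"delta_rot":[0,0,0],"linear":[0,0,0.002],"gripper":0},{"delta_rot":[0,0,0],"linear":[0,0,0],"gripper":0},{"delta_rot":[0,0,0],"linear":[0,0,0],"gripper":0}]'
```

```text
time_s: 66.42
tcp_pos: [0.6861, 0.0436, 0.1115]
ee_rot: [[0.242, -0.97, -0.0], [-0.97, -0.242, -0.0], [0.0, 0.0, -1.0]]
wrist_force: [-0.2, -0.5, -0.0]
gripper_width: 0.208
time_s: 66.8
tcp_pos: [0.6864, 0.0438, 0.1098]
ee_rot: [[0.242, -0.97, 0.001], [-0.97, -0.242, 0.0], [0.0, -0.001, -1.0]]
wrist_force: [1.0, -0.9, 1.2]
gripper_width: 0.204
time_s: 67.18
tcp_pos: [0.6866, 0.0437, 0.1083]
ee_rot: [[0.242, -0.97, 0.002], [-0.97, -0.242, -0.0], [0.001, -0.002, -1.0]]
wrist_force: [0.5, -1.2, 3.8]
gripper_width: 0.206
```

Seated at the expected height (0.1083 against 0.1088). Next: release, retreat and look.

```bash
python3 -m crank '[{"delta_rot":[0,0,0],"linear":[0,0,0],"gripper":45},{"delta_rot":[0,0,0],"linear":[0,0,0],"gripper":45},{"delta_rot":[0,0,0],"linear":[0,0,0],"gripper":45},{"delta_rot":[0,0,0],"linear":[0,0,-0.03],"gripper":45},{"delta_rot":[0,0,0],"linear":[0,0,-0.05],"gripper":45},{"delta_rot":[0,0,0],"linear":[-0.04,0,-0.05],"gripper":45},{"delta_rot":[0,0,0],"linear":[-0.02,-0.02,-0.02],"gripper":45},{"delta_rot":[0,0,0],"linear":[0,0,0],"gripper":45},{"delta_rot":[0,0,0],"linear":[0,0,0],"gripper":45}]'
python3 - <<'E'
from h import *
c=capture("wrist"); cv2.imwrite("pics/w41.png",c["img"])
E
```

```text
time_s: 68.3
tcp_pos: [0.6902, 0.1057, 0.2546]
ee_rot: [[0.242, -0.97, -0.003], [-0.97, -0.242, -0.0], [-0.0, 0.003, -1.0]]
wrist_force: [0.7, 0.8, -0.5]
gripper_width: 0.447
```

View pics/w41.png

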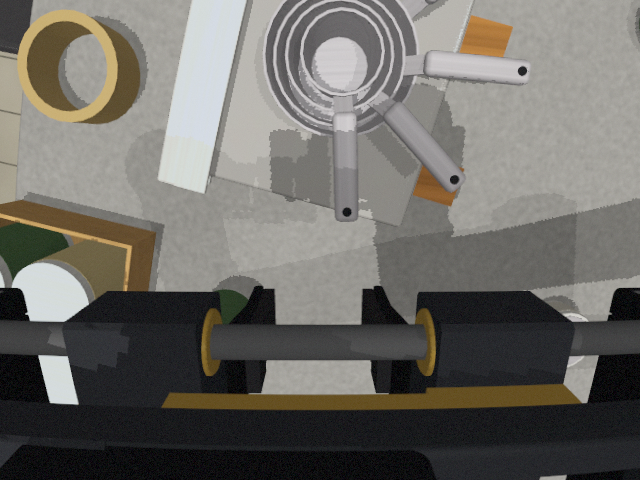

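All four are nested, with the handles at 430,65, 420,145 and 345,165, and scoop 1's near 425,0. I'll back off to recheck the wedges and deck from the earlier viewpoint.

```bash
python3 -m crank '[{"delta_rot":[0,0,0],"linear":[-0.02,-0.055,0],"gripper":45},{"delta_rot":[0,0,-0.18],"linear":[-0.02,-0.055,0],"gripper":45},{"delta_rot":[0,0,-0.18],"linear":[0,0,0],"gripper":45},{"delta_rot":[0,0,-0.18],"linear":[0,0,0],"gripper":45},{"delta_rot":[0,0,-0.18],"linear":[0,0,0],"gripper":45},{"delta_rot":[0,0,-0.18],"linear":[0,0,0],"gripper":45},{"delta_rot":[0,0,-0.18],"linear":[0,0,0],"gripper":45},{"delta_rot":[0,0,-0.18],"linear":[0,0,0],"gripper":45},{"delta_rot":[0,0,-0.034],"linear":[0,0,0],"gripper":45},{"delta_rot":[0,0,0],"linear":[0,0,0],"gripper":45}]'
python3 -c "
from h import *
plan([.4624,-.0211,.2156],-1.85)"
```

```text
time_s: 69.6
tcp_pos: [0.788, 0.1707, 0.2554]
ee_rot: [[0.999, -0.035, -0.001], [-0.035, -0.999, -0.001], [-0.001, 0.001, -1.0]]
wrist_force: [-0.1, 0.2, -0.4]
gripper_width: 0.449
t 69.6 tcp [0.788  0.1707 0.2554] az -2.01 tilt [-0.0014 -0.0006] j [ 23.7  40.9  37.4  -0.  -86.6  64.3] F [-0.1158  0.2372 -0.4173] g 0.449
turn z rad -0.0028 tool shift [-0.3192  0.2022  0.0398] rows>= 6.3
```

```bash
python3 -m crank '[{"delta_rot":[0,0,0],"linear":[-0.05,0,0],"gripper":45},{"delta_rot":[0,0,0],"linear":[-0.05,0.02,0],"gripper":45},{"delta_rot":[0,0,0],"linear":[-0.05,0.035,0],"gripper":45},{"delta_rot":[0,0,0],"linear":[-0.05,0.035,0],"gripper":45},{"delta_rot":[0,0,0],"linear":[-0.05,0.035,0],"gripper":45},{"delta_rot":[0,0,0],"linear":[-0.05,0.035,0],"gripper":45},{"delta_rot":[0,0,0],"linear":[-0.019,0.042,0.02],"gripper":45},{"delta_rot":[0,0,0],"linear":[0,0,0.02],"gripper":45},{"delta_rot":[0,0,0],"linear":[0,0,0],"gripper":45},{"delta_rot":[0,0,0],"linear":[0,0,0],"gripper":45}]'
python3 - <<'E'
from h import *
c=capture("wrist"); cv2.imwrite("pics/w42.png",c["img"])
plan([.4624,-.0211,.2156],-1.85)
cv2.imwrite("pics/s42.png",cv2.resize(capture("scene")["img"][150:400,150:500],None,fx=2.2,fy=2.2,interpolation=cv2.INTER_CUBIC))
cv2.imwrite("pics/t42.png",capture("top")["img"])
E
```

```text
time_s: 70.85
tcp_pos: [0.4636, -0.02, 0.217]
ee_rot: [[0.999, -0.033, 0.001], [-0.033, -0.999, -0.0], [0.001, 0.0, -1.0]]
wrist_force: [0.9, 0.4, 0.2]
gripper_width: 0.447
t 70.9 tcp [ 0.4637 -0.0199  0.217 ] az -1.84 tilt [0.0016 0.0001] j [ 17.7   6.4 -21.7   0.  -61.8  70.4] F [-0.2224 -0.703  -0.2012] g 0.452
turn z rad 0.0001 tool shift [-0.0012  0.0013  0.0014] rows>= 0.0
```

View pics/w42.png

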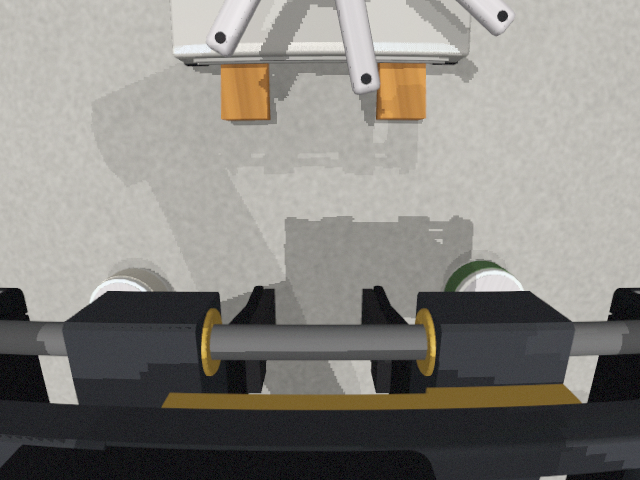

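View pics/s42.png

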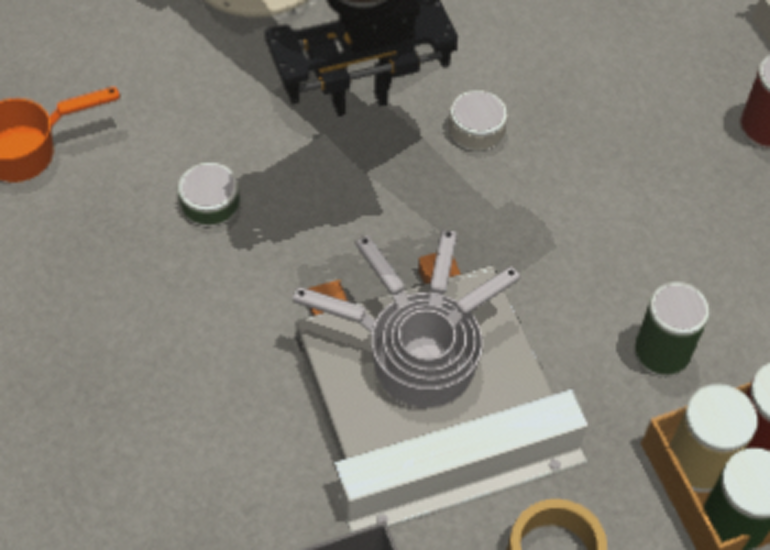

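View pics/t42.png

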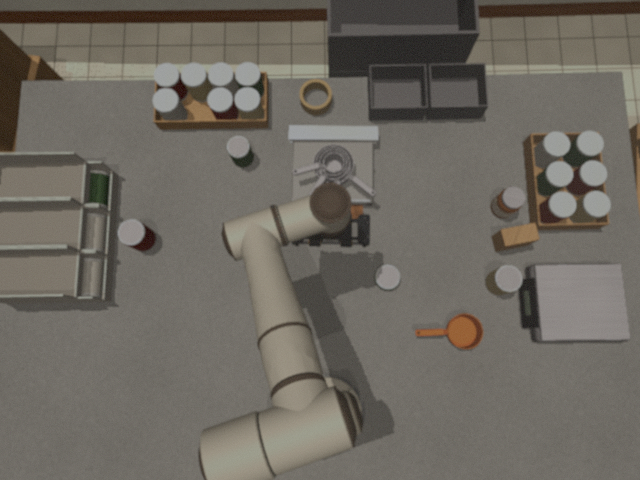

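```bash
python3 -c "
from station import workorder,r
print(workorder.finish_job()); print(r.sense()['time_s'])"
```

```text
the job is handed in; nothing more can be done
None
the job is handed in; nothing more can be done
```

The job is finished and handed in at about 71 s of the 210 s allowed: both wedges are jammed under the shelf's front edge and all four scoops are stacked on it.

- **Wedges:** each went in thin end first, about 70 mm either side of the middle. Both jammed at the depth that fits a level deck. A final push of 17 to 18 N on each thick end moved neither of them.
- **Scoops:** they are nested on the deck with the largest at the bottom. The handles were aimed at 230°, 188°, 146° and 104° around the stack, about 42° apart. Each scoop touched down within about 1 mm of its expected height.
- **Last pictures:** the wedges and the deck's front edge sat where they were before stacking, and the robot was touching nothing. The tins, cans, jar, carton and orange decoy showed no visible movement.

Three things did not go to plan or could not be confirmed:

- **Scoop 1 slipped:** it tilted about 25° in the grip while being carried, so I levelled it before setting it down.
- **Scoop 2 was knocked aside:** this happened partway through the run, so I measured its position again before picking it up.
- **Deck level and wedge tightness:** I judged level from the wedge depth and the sharp jam, not by measuring it. I did not push the wedges again after stacking, because the handles were in the way.

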